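Change a microscope stage over: unload, load under spring fingers, aim lamp

ROBOT

A 6-joint arm with a two-finger parallel gripper is mounted at the origin on the work surface. World frame = base frame: x ahead of the robot, y to its left, z up, the work surface at z = 0. Lengths are in m, angles in degrees, forces in N, time in s.
With the tool pointing down it reaches from about 0.4 to 0.825 m from the base axis. Payload 7 kg.
Tool frame: the origin (TCP) lies at the centre of the arm's flange, where the gripper is bolted on; the fingertips stand 178 mm ahead of it and the grasp point (between the pads) lies 159 mm ahead of it (ctrl.hold_point_z is the distance from the TCP to the grasp point, in m); z points along the fingers, y is the line along which they close (so a half turn about z gives the same grasp; the last joint's range is limited). The gripper opens to 88 mm and grips with 3 to 60 N. Pads are 19 mm wide; open, the fingers measure 130 mm over their backs; the gripper's body (78 mm by 193 mm) begins 47 mm behind the grasp point.
Start: joints at [82.569, 20.546, 0.682, 0, -70.136, -16.507], TCP at [0.274, 0.617, 0.405] pointing down, gripper open.
Joint ranges: [-176.03, 176.03], [-82.01, 121.73], [-58.28, 71.71], [-173.87, 95.51], [-174.79, -0.11], [-173.66, 173.66]. Speed limits (degrees/s): [136.94, 136.94, 172.46, 180, 180, 180].

INTERFACE

Orientations are given as [roll, pitch, yaw] about the fixed x, y, z axes, in that order (R = Rz(yaw) Ry(pitch) Rx(roll)).
In Python, from plant import ctrl gives the robot as it stands.
- The arm moves only by the shell command python3 -m inch 'ROWS'. ROWS is JSON, one flat list of numbers, 7 for each row, row after row: the closure, from 0 (fully open) to 1 (shut), then the shift along the tool's x, y, z in mm, then the turn, a rotation vector about the tool's x, y, z in degrees. In form: [hand, x, y, z, wx, wy, wz, hand, x, y, z, wx, wy, wz, ...]. A call has 1 to 5 rows; each row is the pose to reach, as a shift and turn from the pose commanded when the call began, along the tool's axes at that moment; what a row does not reach only later rows make up. A row lasts 1/10 s, in which the tool goes at most 50 mm and 8.59 degrees, less where a joint would pass 70% of its speed; a pose out of reach is approached as far as the arm can. A call with a gripper value outside its range is refused whole. The fingers move at their own pace and stop on an object; the grip force is fixed at half the most. Time passes only in rows, so rows that repeat a pose let the fingers close. It gives the time, the measured TCP pose, the force, the opening and the grip force at its end, in the units of the state.
- ctrl.get_obs(): the state, without advancing time (a new reading comes with each control period).
- ctrl.snapshot(name): name is "scene" or "side" or "wrist"; returns a dict with "frame" (400x640x3 uint8, red, green, blue), "K" (3x3 intrinsics, pixels), "R" (3x3) and "t" (3): a world point X has camera coordinates R X + t. Camera axes: x right, y down, z forward; pixel columns grow to the right and rows downward; lengths in m; the calibration is good to about 2 mm. A picture is of the moment at which its call begins. There is no depth.
- ctrl.close_job(): hands the job in; it is judged then, once.
Trained networks look in a picture, given as the dict that the camera call returned (one of the last four; its "shot" number tells which), for a name from the list of things; names that differ only in an ending like _2 or _b are one class to them, and where a whole thing is asked for, a point or a joint stands for the part that bears it (a point fixed in the world has none). Each returns a list of dicts, best first, with "p" (0 to 1); they miss things now and then, are a little off and sometimes report something else, mostly with a low value. They report only what shows in the picture. A call takes as long as a camera call. They do not tell look-alikes from the thing itself.
- ctrl.recognise(picture, thing): "location" ([x, y, z] in m, in world coordinates, good to about 4 mm: the middle of the surface that is visible of it).
- ctrl.trace(picture, thing): "pixels" (400x640 bool, what is visible of it).
- ctrl.mark_of(picture, thing): "location" ([x, y, z] in m, in world coordinates, good to about 4 mm: a listed point, or the origin of a listed thing).
The state is a dict: "clock": time; "joint_pos": joint angles; "qvel": joint speeds; "tau": joint torques, N m; "tool_pos": TCP position; "orientation": TCP orientation; "force": force on the tool from outside, world axes, zero at the start; "moment": the same for the moment, N m; "opening": finger opening in m; "gripper_force": force on a finger pad.
Only numpy, scipy, OpenCV 4.12 (cv2) and the standard library are available. Lean on these libraries where they do the work, as an engineer would, in place of code of your own. Each camera call takes 0.05 s, during which the arm holds its last target. There are 200 camera calls.

TASK

Change the microscope stage over from calibration to inspection: draw the white calibration plate out from under its sprung finger and set it back on its seat block with all three ball feet settled in the cone, groove and flat, and push every specimen carrier lying on the bench, nose first, along a lane of the black stage so that it slips under that lane's sprung finger, one to a lane, flat on the bed and fully home against the end stop. Swivel the panel lamp to face the middle of the stage and leave it leaning forward by 30 degrees. Leave the bottle and the glass dish where they stand.

Things in the scene. Friction and masses are not known exactly. Their poses are not given: they have to be found in the camera images.
- stage_mid (a point): middle of the specimen stage, on the top of its bed. The stage is a fixed black block, 235 (x) x 262 (y) mm, its bed top 25 mm above the table; four lanes run side by side along its x, 62 mm apart in y, each with a sprung finger at its far end. x points from the open, near end (135 mm from this point) to the end stop, z up. Position and yaw of the stage vary.
- lane0 (a point): lane 0 of the stage (1st from the -y side): point on the bed top where the middle of a carrier's underside lies when fully home. x along the lane towards its end stop, z up. Steel guide rails 9 mm high, 52 mm apart, run from x = -20 to +60 mm; the bed before them is flat and open from x = -135 mm. The end stop's face is at x = +60 mm, 12 mm high.
- finger0: sprung hold-down finger of lane 0; origin on its hinge, 84 mm beyond point lane0 and 4 mm below the bed top, hinge along y. It reaches back over the stop to a white toe bar 25 mm beyond the lane point, 4 mm above the empty bed, then a turned-up ramp to 5 mm short of that point (lip 28 mm up). A carrier slid along the bed lifts it with its nose (5 to 20 N); it springs down by itself (7 N).
- lane1 (a point): the same point in lane 1 (2nd from the -y side)
- finger1: the same finger of lane 1
- lane2 (a point): the same point in lane 2 (3rd from the -y side)
- finger2: the same finger of lane 2
- lane3 (a point): the same point in lane 3 (4th from the -y side)
- finger3: the same finger of lane 3
- carrier0: specimen carrier, 0.2 kg: aluminium plate 120 (x) x 44 (y) x 14 mm, origin at the middle of its underside, z up. A black upright grip rib 50 (x) x 12 (y) mm, from x = -55 to -5 mm, stands 28 mm above the plate (top at 42 mm). The plain end with a round copper-coloured specimen is the nose (+x), which goes under the finger to the stop. None at the start: absent in this run.
- carrier1: another carrier, identical to carrier 0; may be absent
- carrier2: another carrier, identical to carrier 0; may be absent
- carrier3: another carrier, identical to carrier 0; may be absent
- plate: white calibration plate, 0.2 kg: 110 (x) x 46 (y) x 8 mm, on three steel ball feet 16 mm across, at x, y = (-42, 0), (42, 15), (42, -15) mm; origin at its middle, level with the feet's lowest points; top of plate at z = 18 mm. A dark upright grip rib 44 (x) x 12 (y) mm, x = -50 to -6 mm, stands 28 mm above it (top at 46 mm). At the start it stands in lane 2 under its finger, nose (+x) to the stop.
- seat_home (a point): where the plate's origin lies, axes alike, when its feet have settled in the fixed seat block. The block is aluminium, 130 x 62 mm, top 16 mm above the table (7.7 mm above this point): 45-degree cone 22 mm wide at x = -42, V groove 22 mm wide along x at (42, 15), sunk flat 22 mm wide at (42, -15) mm. A foot standing beside its seat is up to 7.7 mm too high. Place and yaw vary.
- lamp_axis (a point): panel lamp: point where its vertical swivel axis crosses its horizontal tilt hinge, 72 mm above the table. The frame turns with the swivel: x points level, the way the light shines; y along the tilt hinge; z up. The stand is fixed (base 110 mm wide); its place varies.
- lamp_bar (a point): middle of the lamp's round grip bar, 12 mm thick and 84 mm clear between its two stays, along y, 145 mm from the tilt hinge, above the panel (white panel 124 wide, 96 high, 16 thick, whose top edge is 35 mm below the bar's centre). The frame tilts with the panel: z from hinge to bar, x the way the light shines.
- lamp_swivel (a joint): swivel angle (rad), grows counter-clockwise seen from above, -1.4 to 1.4; stiff enough to stay where it is left (0.15 N m)
- lamp_tilt (a joint): tilt angle of the panel (rad): 0 upright, positive leaning forward the way the light shines (30 degrees = 0.524), -0.6 to 1.0; stays where it is left (0.4 N m)
- spray: bystander: white bottle 60 mm wide, 170 high, origin under its middle
- dish: bystander: shallow glass dish 90 mm wide, 16 high, origin under its middle
Not all that is in view belongs to the job. Leave any blue or green look-alike of the plate alone. Leave any pink or yellow look-alike of the carrier0 alone.

How it is judged:
By the outcome, as a careful person would: the job done as asked, in the order asked, and still so for the second after the job is handed in, with the robot touching nothing.
Of carrier0, carrier1, carrier2, carrier3 only 3 to 4 are there at a start; the rules pass over those that are not, and their reading is None.
At some moment in a run one of carrier0, carrier1, carrier2, carrier3 may be knocked a few centimetres aside while the robot is not near it.
Once in a run the grip may slacken for a moment while it holds something.
It also fails if it takes over 208 s, if anything falls off the work surface, if the arm or the gripper's body presses on something with over 40 N, if the wrist force passes 120 N, or if a joint passes its speed limit or range.

## Working session

There is one attempt and no reset: what is moved stays moved. The work goes in short steps, Python scripts to look and compute and a shell command to move; the robot and the scene stay as the last step left them, time stands still between calls to the robot, and variables do not carry over. Pictures are saved under pics/ and viewed, at most 14 in all, crops included, and the job is handed in when it is done.

```bash
ls; mkdir -p pics
python3 - <<'E'
from plant import ctrl
import cv2
print(ctrl.get_obs())
for n in ["scene","side","wrist"]:
    p=ctrl.snapshot(n); cv2.imwrite(f"pics/{n}0.png",p["frame"][:,:,::-1])
    print(n,(-p["R"].T@p["t"]).round(3))
    for th in ["stage_mid","lane0","lane1","lane2","lane3","carrier0","plate","seat_home","lamp_axis","lamp_bar","spray","dish"]:
        r=ctrl.mark_of(p,th)
        print(th,[(x["location"] if isinstance(x["location"],list) else x["location"].round(3).tolist(),round(x["p"],2)) for x in r][:6])
E
```

```text
pics
{'clock': 0.0, 'joint_pos': array([ 8.25679900e+01,  2.05905384e+01,  6.33467086e-01, -2.11916365e-02,
       -7.01362835e+01, -1.65080099e+01]), 'qvel': array([-0.03053139, -0.05358123,  0.01421551,  0.03378253,  0.01947674,
        0.10217387]), 'tau': array([-6.58156641e-04, -5.82721889e+01,  2.93062556e+01,  6.99729234e+00,
        6.75067960e-03, -1.48849299e-04]), 'tool_pos': array([0.27380699, 0.61674959, 0.40372687]), 'orientation': array([ 1.79904832e+02, -7.42907562e-03, -2.39472305e+01]), 'force': array([ 0.4899097 ,  0.6761621 , -0.50989287]), 'moment': array([-0.02325608, -0.03589331,  0.01218658]), 'gripper_force': 0.0, 'opening': 0.08749654716893199}
scene [1.448 0.528 1.026]
stage_mid [([0.5438, 0.0364, 0.0231], 0.62)]
lane0 [([0.5488, -0.0534, 0.0254], 0.91), ([0.5314, 0.121, 0.0241], 0.75), ([0.5345, 0.064, 0.0253], 0.65), ([0.5458, 0.0015, 0.0238], 0.57)]
lane1 [([0.5488, -0.0534, 0.0254], 0.91), ([0.5314, 0.121, 0.0241], 0.75), ([0.5345, 0.064, 0.0253], 0.65), ([0.5458, 0.0015, 0.0238], 0.57)]
lane2 [([0.5488, -0.0534, 0.0254], 0.91), ([0.5314, 0.121, 0.0241]
[... 1632 characters left out ...]
0.5396, 0.0625, 0.0248], 0.57), ([0.6354, -0.0517, 0.023], 0.57)]
carrier0 [([0.4703, -0.4984, 0.0011], 0.94), ([0.5903, -0.3389, -0.0003], 0.82), ([0.2794, -0.4754, 0.0038], 0.79), ([0.4171, -0.211, -0.0034], 0.72), ([0.4349, -0.3497, -0.0032], 0.67)]
plate [([0.5469, 0.4801, -0.0047], 0.74), ([0.5719, -0.1981, -0.0004], 0.67), ([0.5401, 0.0639, 0.0264], 0.54)]
seat_home [([0.3856, 0.2744, 0.0095], 0.95)]
lamp_axis [([0.5141, 0.3131, 0.0741], 0.93)]
lamp_bar [([0.5096, 0.3182, 0.2172], 0.65), ([0.7474, 0.0569, 0.0011], 0.42)]
spray []
dish []
wrist [0.34  0.587 0.385]
stage_mid []
lane0 []
lane1 []
lane2 []
lane3 []
carrier0 []
plate []
seat_home []
lamp_axis []
lamp_bar []
spray []
dish []
```

View pics/scene0.png

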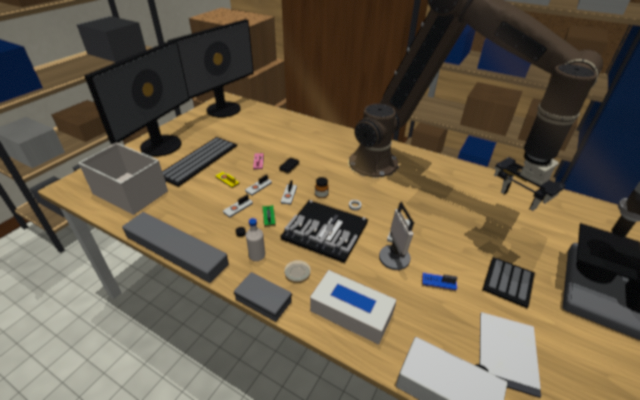

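View pics/side0.png

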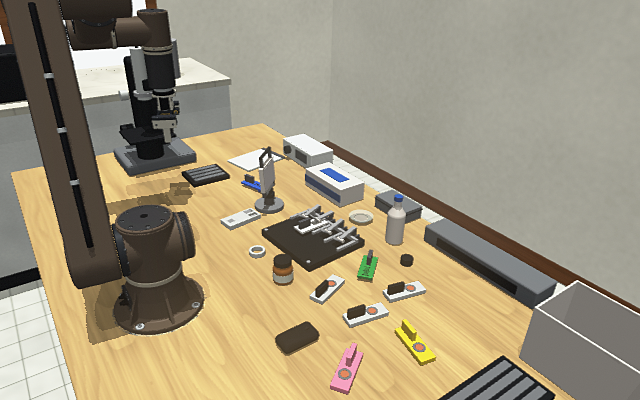

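```bash
cat > h.py <<'E'
import numpy as np, cv2
from scipy.optimize import minimize
from scipy.spatial.transform import Rotation as Ro
from plant import ctrl
HZ=0.159
def snap(n,save=None):
    p=ctrl.snapshot(n)
    if save: cv2.imwrite(f"pics/{save}.png",p["frame"][:,:,::-1])
    return p
def proj(p,X):
    c=np.atleast_2d(X)@p["R"].T+p["t"]; u=c@p["K"].T; return u[:,:2]/u[:,2:]
def back(p,uv,z):
    uv=np.atleast_2d(uv).astype(float); d=np.c_[uv,np.ones(len(uv))]@np.linalg.inv(p["K"]).T@p["R"]
    o=-p["R"].T@p["t"]; return o+d*((z-o[2])/d[:,2])[:,None]
def box(x0,x1,y0,y1,z0,z1): return np.array([[x,y,z] for x in(x0,x1) for y in(y0,y1) for z in(z0,z1)])/1e3
CAR=[box(-60,60,-22,22,0,14),box(-55,-5,-6,6,14,42)]
PLATE=[box(-55,55,-23,23,10,18),box(-50,-6,-6,6,18,46)]
SEAT=[box(-65,65,-31,31,-8.3,7.7)]
def pose(X,x,y,z,yaw): return X@Ro.from_euler('z',yaw,degrees=True).as_matrix().T+[x,y,z]
def fit(p,mask,model,x,y,yaw,z):
    def cost(q):
        m=np.zeros((400*4,640*4),np.uint8) if 0 else np.zeros((400,640),np.uint8)
        for b in model:
            h=cv2.convexHull(proj(p,pose(b,q[0],q[1],z,q[2]*100)).astype(np.float32))
            cv2.fillConvexPoly(m,np.round(h*16).astype(np.int32),1,cv2.LINE_8,4)
        m=m>0; return 1-(m&mask).sum()/max(1,(m|mask).sum())
    best=None
    for _ in range(3):
        r=minimize(cost,[x,y,yaw/100],method='Nelder-Mead',options=dict(initial_simplex=[[x,y,yaw/100],[x+.012,y,yaw/100],[x,y+.012,yaw/100],[x,y,yaw/100+.12]],xatol=1e-4,fatol=1e-4))
        x,y,yaw=r.x[0],r.x[1],r.x[2]*100
    return round(x,4),round(y,4),round(yaw,1),round(1-r.fun,3)
def rect(p,mask,z):
    """min-area rectangle of a mask on plane z: centre, long side yaw, sizes"""
    c=max(cv2.findContours(mask.astype(np.uint8),0,2)[0],key=cv2.contourArea)[:,0]
    P=back(p,c,z)[:,:2]; (cx,cy),(w,h),a=cv2.minAreaRect((P*1000).astype(np.float32))
    if w<h: w,h,a=h,w,a+90
    return cx/1e3,cy/1e3,(a+90)%180-90,w,h
def to(x,y,z,yaw,tcp=False):
    """print tool-frame shift (mm) and turn to bring grasp point (or TCP) to x,y,z with yaw"""
    o=ctrl.get_obs(); R=Ro.from_euler('xyz',o["orientation"],degrees=True)
    t=np.array([x,y,z+(0 if tcp else HZ)])
    T=Ro.from_euler('xyz',[180,0,yaw],degrees=True)
    print("t",round(o["clock"],1),"shift",(R.inv().apply(t-o["tool_pos"])*1e3).round(1),"turn",(R.inv()*T).as_rotvec(degrees=True).round(1),"pos",o["tool_pos"].round(4),o["orientation"].round(1))
E
python3 -m inch '[0,42,66,-12,0,0,0, 0,84,133,-23,0,0,0,0,84,133,-23,0,0,0,0,84,133,-23,0,0,0]'
python3 -m inch '[0,42,66,-12,0,0,0, 0,84,133,-23,0,0,0,0,84,133,-23,0,0,0,0,84,133,-23,0,0,0,0,84,133,-23,0,0,0]'
python3 - <<'E'
from h import *
p=snap("wrist","w1"); print(ctrl.mark_of(p,"seat_home"))
for th in ["seat_home","lamp_axis"]: print(th,ctrl.mark_of(p,th)[:2])
m=ctrl.trace(p,"seat_home")
for q in m[:2]:
    M=q["pixels"]; print(q["p"],M.sum(),rect(p,M,.016),fit(p,M,SEAT,.386,.277,rect(p,M,.016)[2],.0083))
E
```

```text
clock: 2.35
tool_pos: [0.2971, 0.4571, 0.4294]
orientation: [-179.9, 0.0, -24.0]
force: [-0.4, 1.6, 1.3]
opening: 0.0876
gripper_force: 0.0
clock: 2.85
tool_pos: [0.3197, 0.3042, 0.4517]
orientation: [-179.8, 0.0, -24.0]
force: [0.1, 0.6, 0.2]
opening: 0.0875
gripper_force: 0.0
[{'location': [0.3837, 0.2778, 0.009], 'p': 0.81}]
seat_home [{'location': [0.3837, 0.2778, 0.009], 'p': 0.81}]
lamp_axis []
0.93 6445 (0.38259005737304685, 0.27708953857421875, 7.873569488525391, 131.34439086914062, 63.230186462402344) (np.float64(0.3827), np.float64(0.2771), np.float64(7.6), np.float64(0.99))
```

View pics/w1.png

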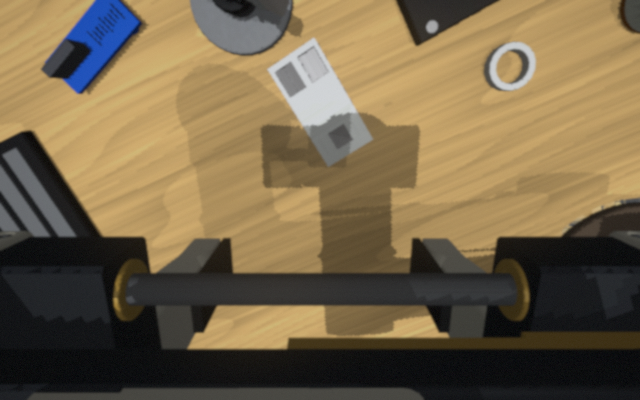

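```bash
python3 -m inch '[0,43,30,0,0,0,-5,0,87,60,-1,0,0,-10,0,130,89,-4,0,0,-15,0,130,89,-4,0,0,-15]' >/dev/null
python3 - <<'E'
from h import *
to(.485,.035,.46,5.3,True)
E
```

```text
t 3.5 shift [100.8 120.   -5.4] turn [  0.1   0.  -14.2] pos [0.4039 0.1691 0.4544] [179.9   0.   -8.9]
```

```bash
python3 -m inch '[0,33,40,-2,0,0,-5,0,67,80,-4,0,0,-10,0,101,120,-5,0,0,-14,0,101,120,-5,0,0,-14,0,101,120,-5,0,0,-14]' >/dev/null
python3 - <<'E'
from h import *
p=snap("wrist","w2")
for th in ["stage_mid","lane0","plate"]: print(th,[(np.round(a["location"],3).tolist(),round(a["p"],2)) for a in ctrl.mark_of(p,th)[:5]])
for q in ctrl.trace(p,"stage_mid")[:2]:
    M=q["pixels"]; print(q["p"],M.sum(),rect(p,M,.025))
for q in ctrl.trace(p,"plate")[:2]:
    M=q["pixels"]; print(q["p"],M.sum(),rect(p,M,.043),fit(p,M,PLATE,.54,.063,5.3,.025))
to(.485,.035,.46,5.3,True)
E
```

```text
stage_mid [([0.542, 0.031, 0.026], 0.61)]
lane0 [([0.543, 0.004, 0.025], 0.87), ([0.533, 0.122, 0.026], 0.63), ([0.549, -0.058, 0.024], 0.6)]
plate [([0.539, 0.065, 0.021], 0.8), ([0.571, -0.203, 0.001], 0.68)]
0.91 43689 (0.5261253662109375, 0.03178652954101562, -85.27697324752808, 265.8535461425781, 239.3347625732422)
0.29 1757 (0.5918504638671875, 0.06797254180908203, -0.5181655883789062, 102.76053619384766, 28.13039779663086)
0.94 3147 (0.5395156860351562, 0.06362149047851562, 3.734990358352661, 109.57139587402344, 45.86124038696289) (np.float64(0.5391), np.float64(0.0635), np.float64(4.6), np.float64(0.711))
0.94 4172 (0.5705641479492187, -0.18154719543457032, 39.50175476074219, 104.46113586425781, 47.64216613769531) (np.float64(0.54), np.float64(0.063), np.float64(5.3), np.float64(0.0))
t 4.3 shift [ 1.7  3.7 -0.2] turn [-0.  -0.  -0.1] pos [0.483  0.0385 0.4598] [-180.    -0.     5.2]
```

View pics/w2.png

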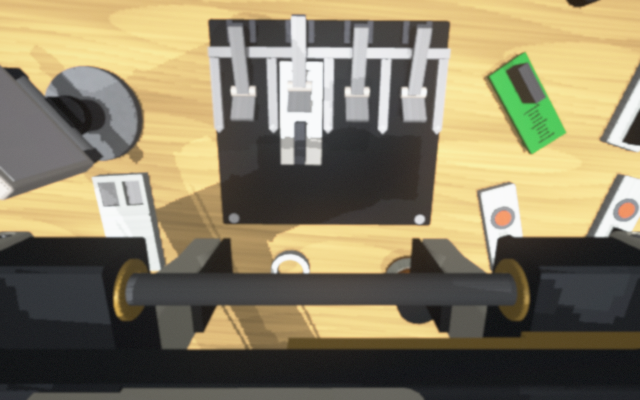

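Run:
```python
from h import *
p=snap("wrist")
ST=[box(-135,100,-131,131,-25,0)]
M=ctrl.trace(p,"stage_mid")[0]["pixels"]
print(fit(p,M,ST,.543,.033,4.9,.025))
g=p["frame"].astype(float).mean(2)
for row in (112,118,123):
    b=g[row]>130; n,l,s,c=cv2.connectedComponentsWithStats(b[None].astype(np.uint8))
    P=[(c[i][0],row) for i in range(1,n) if 205<c[i][0]<450 and 3<=s[i,4]<16]
    W=back(p,P,.034); print(np.round(P,1).tolist(),W[:,:2].round(4).tolist())
```

```text
(np.float64(0.5405), np.float64(0.0336), np.float64(4.5), np.float64(0.905))
[[275.0, 112.0], [385.0, 112.0]] [[0.5386, 0.0952], [0.5498, -0.0281]]
[[275.5, 118.0], [384.5, 118.0]] [[0.5321, 0.0943], [0.5432, -0.0285]]
[[275.5, 123.0], [384.5, 123.0]] [[0.5266, 0.094], [0.5377, -0.0293]]
```

Run:
```python
from h import *
p=snap("wrist")
cv2.imwrite("pics/c2.png",cv2.resize(p["frame"][80:180,250:350,::-1],None,fx=5,fy=5,interpolation=2))
g=p["frame"].astype(int).mean(2)
print([int(v) for v in g[140:175,314]],[int(v) for v in g[140:175,288]])
R=Ro.from_euler('z',5.2,degrees=True).as_matrix()
def lane(W): return ((W-[.542,.0333,.025])@R*1e3).round(1)
for uv,z in [((301,164.5),.043),((280,140),.043),((322,140),.043),((219,224),.025),((430,224),.025),((295,150),.071),((305,150),.071)]: print(uv,lane(back(p,uv,z)))
```

```text
[182, 182, 177, 174, 175, 175, 175, 184, 200, 215, 221, 222, 222, 222, 222, 222, 221, 222, 222, 222, 222, 222, 220, 199, 145, 81, 54, 48, 48, 47, 46, 45, 45, 43, 44] [176, 174, 174, 174, 174, 174, 174, 186, 203, 215, 216, 217, 217, 218, 217, 217, 217, 217, 217, 216, 217, 216, 200, 151, 92, 56, 47, 44, 46, 47, 45, 45, 46, 47, 45]
(301, 164.5) [[-55.8  32.9  18. ]]
(280, 140) [[-28.  56.  18.]]
(322, 140) [[-28.    8.8  18. ]]
(219, 224) [[-134.6  138.2    0. ]]
(430, 224) [[-134.8 -127.1    0. ]]
(295, 150) [[-35.4  37.3  46. ]]
(305, 150) [[-35.4  26.8  46. ]]
```

View pics/c2.png

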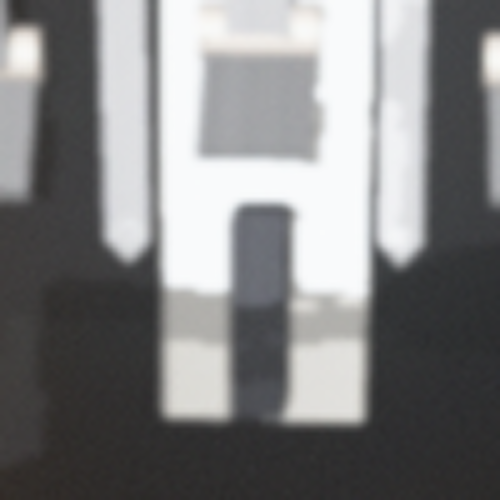

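Run:
```python
from h import *
to(.5042,.0620,.065,5.2)
```

```text
t 4.5 shift [ 23.1 -21.9 235.9] turn [-0.  -0.  -0.1] pos [0.4831 0.0381 0.4599] [-180.    -0.     5.1]
```

```bash
python3 -m inch '[0,23,-22,50,0,0,0,0,23,-22,100,0,0,0,0,23,-22,150,0,0,0,0,23,-22,180,0,0,0,0,23,-22,180,0,0,0]' >/dev/null
python3 -m inch '[0,0,0,0,0,0,0]' >/dev/null
python3 - <<'E'
from h import *
to(.5042,.0620,.065,5.2)
E
```

```text
t 5.0 shift [-0.5 -0.5 56.4] turn [ 0.1  0.  -0.1] pos [0.5048 0.0616 0.2804] [179.9   0.    5.1]
```

```bash
python3 -m inch '[0,0,0,25,0,0,0,0,0,0,45,0,0,0,0,0,0,56,0,0,0,0,0,0,56,0,0,0,1,0,0,56,0,0,0]'
python3 -m inch '[1,0,0,0,0,0,0,1,0,0,0,0,0,0,1,0,0,0,0,0,0,1,0,0,0,0,0,0,1,0,0,0,0,0,0]'
python3 -m inch '[1,0,0,0,0,0,0,1,0,0,0,0,0,0]'
```

```text
clock: 5.55
tool_pos: [0.5051, 0.0616, 0.2252]
orientation: [-180.0, -0.1, 5.1]
force: [0.8, 0.0, -0.4]
opening: 0.0838
gripper_force: 0.0
clock: 6.05
tool_pos: [0.5043, 0.0613, 0.2238]
orientation: [-180.0, -0.0, 5.1]
force: [0.4, -0.6, 1.1]
opening: 0.045
gripper_force: 0.0
clock: 6.25
tool_pos: [0.5043, 0.0612, 0.2236]
orientation: [180.0, 0.0, 5.1]
force: [0.4, -0.8, -0.5]
opening: 0.0292
gripper_force: 0.0
```

Finger speed ≈ 80 mm/s. Finish closing, then draw out 90 mm.

```bash
python3 -m inch '[1,0,0,0,0,0,0,1,0,0,0,0,0,0,1,0,0,0,0,0,0,1,0,0,0,0,0,0,1,0,0,0,0,0,0]'
python3 -m inch '[1,-10,0,-0.5,0,0,0,1,-25,0,-0.5,0,0,0,1,-42,0,-0.5,0,0,0,1,-60,0,-0.5,0,0,0,1,-78,0,-0.5,0,0,0]'
python3 -m inch '[1,-12,0,0,0,0,0,1,-15,0,-5,0,0,0,1,-15,0,-30,0,0,0,1,-15,0,-55,0,0,0,1,-15,0,-55,0,0,0]'
python3 - <<'E'
from h import *
p=snap("side","s1")
x,y,z,w=.3827,.2771,.0083,7.6
to(x-.035*.991,y-.035*.132,z+.040+.035,w)
E
```

```text
clock: 6.75
tool_pos: [0.5044, 0.061, 0.2236]
orientation: [180.0, 0.0, 5.0]
force: [1.5, -3.1, -0.9]
opening: 0.0118
gripper_force: 29.9
clock: 7.25
tool_pos: [0.4262, 0.0546, 0.2243]
orientation: [-180.0, -0.1, 5.1]
force: [-0.2, 0.0, -0.1]
opening: 0.0119
gripper_force: 30.0
clock: 7.75
tool_pos: [0.4131, 0.0538, 0.2823]
orientation: [-179.9, -0.3, 5.1]
force: [1.2, 0.9, -2.4]
opening: 0.0121
gripper_force: 30.0
t 7.8 shift [ -44.9 -223.8   38.6] turn [-0.1 -0.2 -2.5] pos [0.4124 0.0535 0.2806] [-179.9   -0.2    5.1]
```

```bash
python3 -m inch '[1,-10,-45,0,0,0,-0.5,1,-20,-90,0,0,0,-1,1,-30,-135,0,0,0,-1.5,1,-38,-180,0,0,0,-2,1,-45,-215,0,0,0,-2.5]' >/dev/null
python3 -m inch '[1,0,-9,0,0,0,0,1,0,-9,0,0,0,0,1,0,-9,0,0,0,0]'
python3 - <<'E'
from h import *
for n in ["side","wrist"]:
    p=snap(n,n+"2")
    q=ctrl.trace(p,"plate")
    for a in q[:3]:
        M=a["pixels"]; o=ctrl.get_obs(); z=o["tool_pos"][2]-HZ-.040
        ys,xs=np.nonzero(M); W=back(p,(xs.mean(),ys.mean()),z+.02)
        print(n,a["p"],M.sum(),W.round(3), fit(p,M,PLATE,.3827,.2771,7.6,z))
x,y,z,w=.3827,.2771,.0083,7.6
to(x-.035*.991,y-.035*.132,z+.040,w)
E
```

```text
clock: 8.6
tool_pos: [0.3465, 0.2715, 0.2783]
orientation: [179.9, 0.1, 7.6]
force: [-0.6, -0.5, -2.2]
opening: 0.0118
gripper_force: 30.0
side 0.65 356 [[ 0.494 -0.281  0.1  ]] (np.float64(0.3827), np.float64(0.2771), np.float64(7.6), np.float64(0.0))
side 0.52 203 [[0.371 0.263 0.1  ]] (np.float64(0.3781), np.float64(0.274), np.float64(10.1), np.float64(0.556))
wrist 0.62 18818 [[0.396 0.277 0.1  ]] (np.float64(0.3812), np.float64(0.2751), np.float64(7.7), np.float64(0.803))
t 8.8 shift [ 1.3 -1.2 71.7] turn [ 0.   0.  -0.1] pos [0.3469 0.2712 0.279 ] [180.    0.    7.5]
```

View pics/wrist2.png

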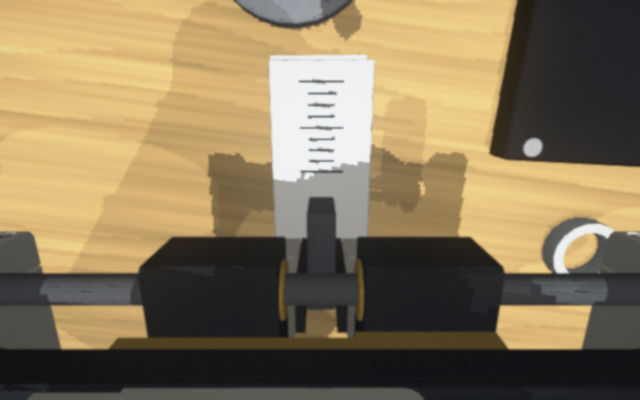

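Run:
```python
from h import *
o=ctrl.get_obs(); p=snap("wrist"); z=o["tool_pos"][2]-HZ-.0396+.018
print(z); R=Ro.from_euler('z',o["orientation"][2],degrees=True).as_matrix()
W=back(p,[(270,60.5),(374,61),(275,180),(371,180),(309,205),(335,205)],z); print(((W-o["tool_pos"])@R*1e3).round(1))
```

```text
0.09840878836168358
[[  89.3   21.6 -180.6]
 [  89.1  -23.1 -180.6]
 [  36.8   21.3 -180.6]
 [  36.8  -23.8 -180.6]
 [  24.5    5.4 -180.6]
 [  24.5   -7.  -180.6]]
```

```bash
python3 -m inch '[1,1,-1,30,0,0,0,1,1,-1,50,0,0,0,1,1,-1,60,0,0,0,1,1,-1,65,0,0,0,1,1,-1,67,0,0,0]'
python3 -m inch '[1,0,0,1,0,0,0,1,0,0,2,0,0,0,1,0,0,3,0,0,0,1,0,0,3,0,0,0,1,0,0,3,0,0,0]'
python3 -m inch '[1,0,0,1,0,0,0,1,0,0,1,0,0,0,1,0,0,1,0,0,0,1,0,0,1,0,0,0]'
```

```text
clock: 9.35
tool_pos: [0.3478, 0.2733, 0.2122]
orientation: [180.0, -0.0, 7.6]
force: [0.4, 0.7, -2.8]
opening: 0.0122
gripper_force: 30.0
clock: 9.85
tool_pos: [0.3476, 0.2733, 0.2094]
orientation: [-180.0, -0.0, 7.6]
force: [-0.3, -0.0, -1.4]
opening: 0.0116
gripper_force: 30.0
clock: 10.25
tool_pos: [0.3476, 0.2733, 0.2082]
orientation: [-180.0, -0.0, 7.6]
force: [0.1, -1.0, -0.9]
opening: 0.0116
gripper_force: 30.0
```

```bash
python3 -m inch '[1,0,0,1,0,0,0,1,0,0,1.5,0,0,0,1,0,0,1.5,0,0,0]'
python3 -m inch '[0.6,0,0,0,0,0,0,0.6,0,0,0,0,0,0,0.6,0,0,0,0,0,0,0.6,0,0,0,0,0,0,0.6,0,0,0,0,0,0]'
python3 -m inch '[0.5,0,0,-20,0,0,0,0.5,0,0,-60,0,0,0,0.3,0,0,-110,0,0,0,0.3,-20,0,-155,0,0,0,0,-20,0,-200,0,0,0]'
python3 -m inch '[0,0,0,-5,0,0,0,0,0,0,-10,0,0,0,0,0,0,-10,0,0,0]'
python3 - <<'E'
from h import *
p=snap("wrist","w3")
for a in ctrl.trace(p,"plate")[:2]:
    M=a["pixels"]; print(a["p"],M.sum(),[fit(p,M,PLATE,.3827,.2771,7.6,z) for z in(.0083,.016)])
for a in ctrl.trace(p,"seat_home")[:1]: print(a["p"],a["pixels"].sum())
print(ctrl.mark_of(p,"plate"))
cv2.imwrite("pics/c3.png",cv2.resize(p["frame"][30:230,200:440,::-1],None,fx=3,fy=3,interpolation=2))
to(.4,.0,.45,5,True)
E
```

```text
clock: 10.55
tool_pos: [0.3476, 0.2731, 0.2073]
orientation: [180.0, -0.0, 7.6]
force: [-1.6, -4.3, 11.5]
opening: 0.0116
gripper_force: 30.0
clock: 11.05
tool_pos: [0.3475, 0.2733, 0.2066]
orientation: [180.0, 0.0, 7.6]
force: [0.8, 1.1, 0.1]
opening: 0.0348
gripper_force: 0.0
clock: 11.55
tool_pos: [0.3264, 0.2696, 0.4086]
orientation: [-180.0, 0.0, 7.6]
force: [0.5, 1.6, -0.0]
opening: 0.0625
gripper_force: 0.0
clock: 11.85
tool_pos: [0.3277, 0.2705, 0.4163]
orientation: [180.0, 0.0, 7.6]
force: [-0.9, 1.0, -1.4]
opening: 0.0847
gripper_force: 0.0
0.63 4820 [(np.float64(0.3824), np.float64(0.2772), np.float64(8.6), np.float64(0.962)), (np.float64(0.3821), np.float64(0.2772), np.float64(7.4), np.float64(0.923))]
0.91 2606
[{'location': [0.3839, 0.2778, 0.0038], 'p': 0.79}]
t 12.1 shift [ 36.1 277.8 -34.1] turn [0.1 0.1 2.5] pos [0.3277 0.2705 0.4153] [1.799e+02 1.000e-01 7.500e+00]
```

View pics/c3.png

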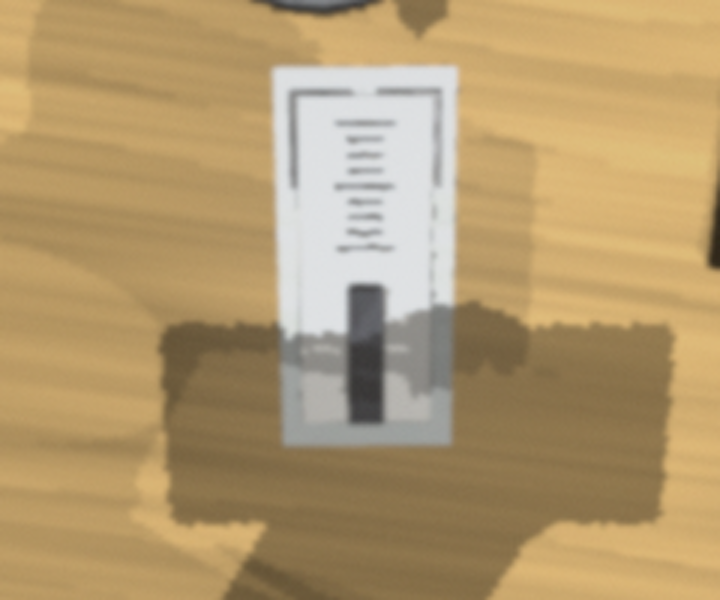

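```bash
python3 -m inch '[0,15,47,-6,0,0,4,0,30,94,-12,0,0,8,0,43,141,-18,0,0,12,0,56,188,-25,0,0,16,0,69,235,-30,0,0,20]' >/dev/null
python3 -m inch '[0,0,0,0,0,0,0]' >/dev/null
python3 - <<'E'
from h import *
to(.42,-.25,.46,-30,True)
E
```

```text
t 12.7 shift [ 57.4 286.6 -13.3] turn [ 0.1  0.  17. ] pos [0.4284 0.0422 0.4462] [179.9   0.  -13. ]
```

```bash
python3 -m inch '[0,10,48,-3,0,0,4,0,20,96,-6,0,0,8,0,30,143,-9,0,0,12,0,40,191,-12,0,0,17,0,50,238,-13,0,0,17]' >/dev/null
python3 -m inch '[0,20,40,0,0,0,0,0,20,40,0,0,0,0,0,20,40,0,0,0,0]' >/dev/null
cat > cars.py <<'E'
from h import *
def cars(name=None,view="wrist"):
    p=snap(view,name); f=p["frame"].astype(int); out=[]
    for a in ctrl.trace(p,"carrier0"):
        M=a["pixels"]
        if a["p"]<.3 or M.sum()<400: continue
        med=np.median(f[M],0).astype(int); 
        cx,cy,yaw,w,h=rect(p,M,.014)
        hsv=cv2.cvtColor(p["frame"],cv2.COLOR_RGB2HSV); hue=(hsv[...,0]<14)&(hsv[...,1]>110)&M
        ys,xs=np.nonzero(hue); 
        nose=back(p,(xs.mean(),ys.mean()),.014)[0][:2] if len(xs)>5 else None
        if nose is not None and (nose-[cx,cy])@[np.cos(np.radians(yaw)),np.sin(np.radians(yaw))]<0: yaw+=180
        out.append((round(a["p"],2),M.sum(),med.tolist(),tuple(np.round((cx,cy,yaw,w,h),3)),fit(p,M,CAR,cx,cy,yaw,0.)))
        print(out[-1],None if nose is None else nose.round(3))
E
python3 - <<'E'
from cars import *
cars("w4"); to(.42,-.25,.46,-30,True)
E
```

```text
(0.94, np.int64(1746), [225, 226, 226], (np.float64(0.556), np.float64(-0.33), np.float64(-12.587), np.float64(49.423), np.float64(45.039)), (np.float64(0.5923), np.float64(-0.3394), np.float64(-13.5), np.float64(0.979))) None
(0.83, np.int64(3358), [230, 230, 48], (np.float64(0.471), np.float64(-0.498), np.float64(258.797), np.float64(122.908), np.float64(44.588)), (np.float64(0.4714), np.float64(-0.5022), np.float64(258.7), np.float64(0.976))) [ 0.463 -0.519]
(0.81, np.int64(3437), [138, 138, 134], (np.float64(0.415), np.float64(-0.209), np.float64(20.536), np.float64(120.858), np.float64(46.442)), (np.float64(0.415), np.float64(-0.2076), np.float64(20.4), np.float64(0.949))) [ 0.432 -0.201]
(0.7, np.int64(3552), [235, 159, 195], (np.float64(0.284), np.float64(-0.47), np.float64(214.837), np.float64(125.172), np.float64(44.528)), (np.float64(0.2817), np.float64(-0.4718), np.float64(214.5), np.float64(0.938))) [ 0.263 -0.484]
(0.65, np.int64(4051), [221, 195, 192], (np.float64(0.437), np.float64(-0.351), np.float64(-9.768), np.float64(120.975), np.float64(45.13)), (np.float64(0.4371), np.float64(-0.3518), np.float64(-9.6), np.float64(0.945))) [ 0.456 -0.356]
t 13.6 shift [ 2.4  9.5 -1. ] turn [0.  0.1 0.6] pos [ 0.4226 -0.2405  0.459 ] [ 1.80e+02  1.00e-01 -2.94e+01]
```

View pics/w4.png

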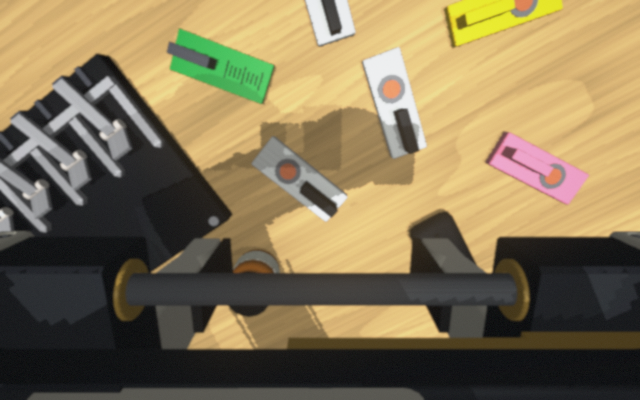

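Run:
```python
from h import *
p=snap("wrist")
print(back(p,[(232,268),(278,268),(255,252),(252,312)],.05).round(3), back(p,[(415,225)],.03).round(3))
s=snap("side"); print(back(s,[(283,282),(272,278)],0).round(3),back(s,(283,259),.05).round(3))
to(.382,-.220,.15,20.4); to(.382,-.220,.036,20.4)
```

```text
[[ 0.367 -0.085  0.05 ]
 [ 0.339 -0.134  0.05 ]
 [ 0.371 -0.121  0.05 ]
 [ 0.303 -0.073  0.05 ]] [[ 0.299 -0.305  0.03 ]]
[[ 0.328 -0.107  0.   ]
 [ 0.31  -0.073 -0.   ]] [[ 0.351 -0.068  0.05 ]]
t 13.7 shift [-45.2   2.5 150.5] turn [ -0.    0.  -49.7] pos [ 0.4227 -0.24    0.4595] [180.    0.  -29.3]
t 13.7 shift [-45.2   2.5 264.5] turn [ -0.    0.  -49.7] pos [ 0.4227 -0.24    0.4595] [180.    0.  -29.3]
```

```bash
python3 -m inch '[0.3,-9,0,40,0,0,-8,0.5,-18,1,80,0,0,-16,0.5,-27,2,115,0,0,-24.5,0.5,-36,2,140,0,0,-33,0.5,-45,2.5,150,0,0,-41]' >/dev/null
python3 -m inch '[0.5,0,0,20,0,0,-8.5,0.5,0,0,20,0,0,-8.5,0.5,0,0,20,0,0,-8.5]' >/dev/null
python3 - <<'E'
from h import *
to(.382,-.220,.036,20.4)
p=snap("wrist")
for a in ctrl.trace(p,"carrier0")[:2]: 
    M=a["pixels"];print(a["p"],M.sum(),fit(p,M,CAR,.415,-.208,20.4,0))
    ys,xs=np.nonzero(M); print(xs.min(),xs.max(),ys.min(),ys.max())
E
```

```text
t 14.4 shift [-0.3 -0.6 95.2] turn [ 0.   0.  -0.5] pos [ 0.3825 -0.2205  0.2902] [180.    0.   19.9]
0.78 8847 (np.float64(0.415), np.float64(-0.208), np.float64(20.4), np.float64(0.0))
436 580 107 235
0.77 10026 (np.float64(0.4144), np.float64(-0.2076), np.float64(20.5), np.float64(0.981))
285 350 68 239
```

```bash
python3 -m inch '[0.5,0,0,40,0,0,0,0.5,0,0,75,0,0,-0.5,0.5,0,0,94,0,0,-0.5,0.5,0,0,94,0,0,-0.5,1,0,0,94,0,0,-0.5]' 
python3 -m inch '[1,0,0,0,0,0,0,1,0,0,0,0,0,0,1,0,0,0,0,0,0,1,0,0,0,0,0,0,1,0,0,0,0,0,0]'
python3 -m inch '[1,0,0,0,0,0,0,1,0,0,-15,0,0,0,1,0,0,-50,0,0,0,1,0,0,-85,0,0,0,1,0,0,-85,0,0,0]'
python3 - <<'E'
from h import *
to(.4227,.0536,.12,5.2)
E
```

```text
clock: 15.05
tool_pos: [0.3827, -0.2212, 0.1965]
orientation: [180.0, -0.0, 20.5]
force: [0.4, 0.2, -0.3]
opening: 0.0398
gripper_force: 0.0
clock: 15.55
tool_pos: [0.3822, -0.2211, 0.1964]
orientation: [180.0, -0.1, 20.6]
force: [-0.6, 1.9, 7.7]
opening: 0.012
gripper_force: 30.0
clock: 16.05
tool_pos: [0.3834, -0.2214, 0.2848]
orientation: [179.8, -0.4, 20.6]
force: [0.9, 0.2, -1.8]
opening: 0.012
gripper_force: 30.0
t 16.1 shift [ 133.5 -243.6    5.7] turn [ 0.2 -0.4 15.4] pos [ 0.3834 -0.2214  0.2848] [179.8  -0.4  20.6]
```

```bash
python3 -m inch '[1,25,-40,0,0,0,2.5,1,50,-80,0,0,0,5,1,73,-120,0,0,0,7.5,1,93,-160,0,0,0,10,1,110,-200,0,0,0,12.5]' >/dev/null
python3 -m inch '[1,15,-35,0,0,0,2.5,1,15,-35,0,0,0,2.5,1,15,-35,0,0,0,2.5]'
python3 - <<'E'
from h import *
to(.4227,.0536,.062,5.2)
E
```

```text
clock: 16.85
tool_pos: [0.4244, 0.0423, 0.28]
orientation: [180.0, 0.1, 5.7]
force: [0.1, 1.4, -0.7]
opening: 0.0115
gripper_force: 30.0
t 16.9 shift [ -0.5 -11.5  59. ] turn [0.  0.1 0.5] pos [0.4244 0.0423 0.28  ] [1.8e+02 1.0e-01 5.7e+00]
```

```bash
python3 -m inch '[1,0,-6,15,0,0,0.5,1,0,-11.5,30,0,0,0.5,1,0,-11.5,45,0,0,0.5,1,0,-11.5,45,0,0,0.5,1,0,-11.5,45,0,0,0.5]'
cat > held.py <<'E'
from h import *
def held(model=CAR,gz=.0365,name=None,thing="carrier0"):
    o=ctrl.get_obs(); p=snap("wrist",name); yaw=o["orientation"][2]; z=o["tool_pos"][2]-HZ-gz
    R=Ro.from_euler('z',yaw,degrees=True).as_matrix(); g=o["tool_pos"]+R@[.035,0,0]
    for a in ctrl.trace(p,thing):
        M=a["pixels"].copy()
        if M[60:238,280:360].mean()<.3: continue
        M[238:]=False
        # only compare visible rows
        import h
        def cost(q):
            m=np.zeros((400,640),np.uint8)
            for b in model:
                hh=cv2.convexHull(proj(p,pose(b,q[0],q[1],z,q[2]*100)).astype(np.float32)); cv2.fillConvexPoly(m,np.round(hh*16).astype(np.int32),1,8,4)
            m[238:]=0; m=m>0; return 1-(m&M).sum()/(m|M).sum()
        x0=[g[0],g[1],yaw/100]
        r=minimize(cost,x0,method='Nelder-Mead',options=dict(initial_simplex=[x0,[g[0]+.008,g[1],yaw/100],[g[0],g[1]+.008,yaw/100],[g[0],g[1],yaw/100+.05]],xatol=1e-4,fatol=1e-4))
        q=r.x; L=Ro.from_euler('z',5.2,degrees=True).as_matrix()
        print("z",round(z,4),"pose",q[:2].round(4),(q[2]*100).round(1),"iou",round(1-r.fun,3),"lane frame mm",((np.array([q[0],q[1],0])-[.542,.0333,0])@L*1e3).round(1),"rel tool",((np.array([q[0],q[1],z])-o["tool_pos"])@R*1e3).round(1))
E
python3 - <<'E'
from held import *
held(name="w5"); to(.4227,.0536,.062,5.2)
E
```

```text
clock: 17.35
tool_pos: [0.4233, 0.0521, 0.2355]
orientation: [180.0, 0.1, 5.0]
force: [0.2, 0.4, -2.1]
opening: 0.0119
gripper_force: 30.0
z 0.04 pose [0.4474 0.0538] 5.1 iou 0.924 lane frame mm [-92.4  29.    0. ] rel tool [  24.2   -0.4 -195.5]
t 17.4 shift [-0.7 -1.2 15. ] turn [-0.  -0.  -0.2] pos [0.4236 0.0525 0.236 ] [-180.   -0.    5.]
```

View pics/w5.png

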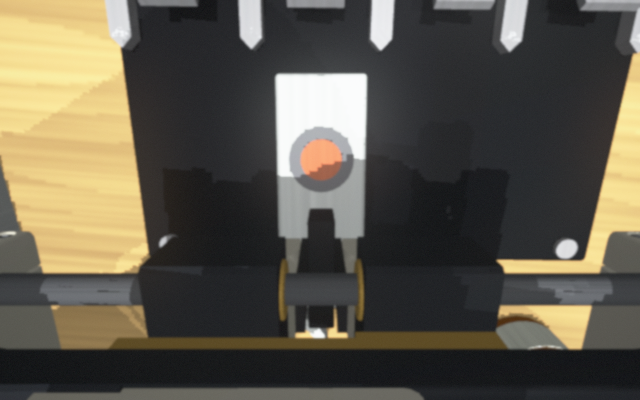

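Run:
```python
from h import *
o=ctrl.get_obs(); p=snap("wrist")
L=Ro.from_euler('z',5.2,degrees=True).as_matrix()
f=lambda uv,z:((back(p,uv,z)-[.542,.0333,.025])@L*1e3).round(1)
print(f([(275,74),(366,74),(277.5,235),(364,235)],.0535),f([(251,50),(381,50),(512,50),(122,47)],.034), ((np.r_[o["tool_pos"][:2],0]-[.542,.0333,0])@L*1e3).round(1))
```

```text
[[ -32.1   49.5   28.5]
 [ -32.2    9.5   28.5]
 [-107.7   51.2   28.5]
 [-107.9    8.1   28.5]] [[-19.8  63.1   9. ]
 [-20.    0.2   9. ]
 [-20.2 -63.1   9. ]
 [-18.2 125.2   9. ]] [-116.2   29.8    0. ]
```

```bash
python3 -m inch '[1,-2,-1.5,5,0,0,-0.2,1,-4,-1.5,9,0,0,-0.2,1,-4,-1.5,12,0,0,-0.2,1,-4,-1.5,13,0,0,-0.2]'
python3 -m inch '[0.6,0,0,0,0,0,0,0.6,0,0,0,0,0,0,0.6,0,0,0,0,0,0,0.6,0,0,1,0,0,0,0.6,0,0,1,0,0,0]'
python3 -m inch '[1,0,0,1,0,0,0,1,0,0,1,0,0,0,1,0,0,1,0,0,0,1,0,0,1,0,0,0,1,0,0,1,0,0,0]'
python3 - <<'E'
from h import *
o=ctrl.get_obs(); p=snap("wrist","w6")
L=Ro.from_euler('z',5.2,degrees=True).as_matrix()
M=[a["pixels"] for a in ctrl.trace(p,"carrier0") if a["pixels"][100:230,290:350].mean()>.5][0]
for r in (120,160,200,225):
    xs=np.nonzero(M[r])[0]; print(r,xs.min(),xs.max(),((back(p,[(xs.min()-.5,r),(xs.max()+.5,r)],.039)-[.542,.0333,.025])@L*1e3).round(1)[:,:2].tolist())
ys=np.nonzero(M[:,320])[0]; print(ys.min(),((back(p,(320,ys.min()-.5),.039)-[.542,.0333,.025])@L*1e3).round(1))
to(.4227,.0536,.061,5.2)
E
```

```text
clock: 17.9
tool_pos: [0.4196, 0.0543, 0.2242]
orientation: [180.0, -0.0, 5.3]
force: [-14.3, -0.6, 42.0]
opening: 0.0115
gripper_force: 30.0
clock: 18.4
tool_pos: [0.4193, 0.0541, 0.2214]
orientation: [180.0, 0.0, 5.3]
force: [-1.2, 0.2, 0.0]
opening: 0.0348
gripper_force: 0.0
clock: 18.9
tool_pos: [0.4194, 0.0541, 0.2206]
orientation: [180.0, 0.0, 5.3]
force: [0.3, 0.4, -1.6]
opening: 0.0119
gripper_force: 30.0
120 273 368 [[-55.8, 53.5], [-55.8, 10.1]]
160 275 367 [[-74.0, 53.3], [-74.0, 9.9]]
200 276 365 [[-93.4, 53.5], [-93.4, 10.1]]
225 277 365 [[-106.2, 53.4], [-106.1, 9.7]]
65 [[-32.3  32.1  14. ]]
t 19.0 shift [3.2 0.8 0.6] turn [0.  0.  0.1] pos [0.4194 0.0541 0.2206] [180.    0.    5.3]
```

```bash
python3 -m inch '[1,10,0.4,0,0,0,0,1,20,0.4,0,0,0,0,1,30,0.4,0,0,0,0,1,40,0.4,0,0,0,0,1,50,0.4,0,0,0,0]'
python3 -m inch '[1,8,0,0,0,0,0,1,16,0,0,0,0,0,1,24,0,0,0,0,0,1,32,0,0,0,0,0,1,38,0,0,0,0,0]'
python3 -m inch '[1,2,0,0,0,0,0,1,4,0,0,0,0,0]'
```

```text
clock: 19.5
tool_pos: [0.4681, 0.0574, 0.2205]
orientation: [179.9, 0.4, 5.2]
force: [-24.1, 0.4, 29.3]
opening: 0.0119
gripper_force: 30.0
clock: 20.0
tool_pos: [0.5067, 0.0613, 0.2194]
orientation: [179.9, 0.2, 5.2]
force: [-3.0, 0.0, -6.4]
opening: 0.0123
gripper_force: 30.0
clock: 20.2
tool_pos: [0.5109, 0.0619, 0.2199]
orientation: [180.0, 0.1, 5.2]
force: [-3.2, -0.7, -7.5]
opening: 0.0118
gripper_force: 30.0
```

```bash
python3 -m inch '[1,1.5,0,0,0,0,0,1,3,0,0,0,0,0]'
python3 -m inch '[1,1.5,0,0,0,0,0,1,3,0,0,0,0,0]'
```

```text
clock: 20.4
tool_pos: [0.5139, 0.0623, 0.2205]
orientation: [180.0, 0.0, 5.3]
force: [-2.6, -0.5, -7.7]
opening: 0.0117
gripper_force: 30.0
clock: 20.6
tool_pos: [0.5166, 0.0626, 0.2205]
orientation: [180.0, 0.1, 5.3]
force: [-8.6, 1.9, -3.5]
opening: 0.0117
gripper_force: 30.0
```

```bash
python3 -m inch '[1,1.5,0,0,0,0,0,1,3,0,0,0,0,0]'
python3 - <<'E'
from h import *
p=snap("wrist","w7"); s=snap("side","s7")
cv2.imwrite("pics/c7.png",np.vstack([cv2.resize(p["frame"][0:240,180:460,::-1],None,fx=2,fy=1.2),cv2.resize(s["frame"][190:290,240:400,::-1],(560,280))]))
E
```

```text
clock: 20.8
tool_pos: [0.5175, 0.0624, 0.2202]
orientation: [180.0, 0.4, 5.2]
force: [-21.7, 4.1, 6.0]
opening: 0.0121
gripper_force: 30.0
```

View pics/c7.png

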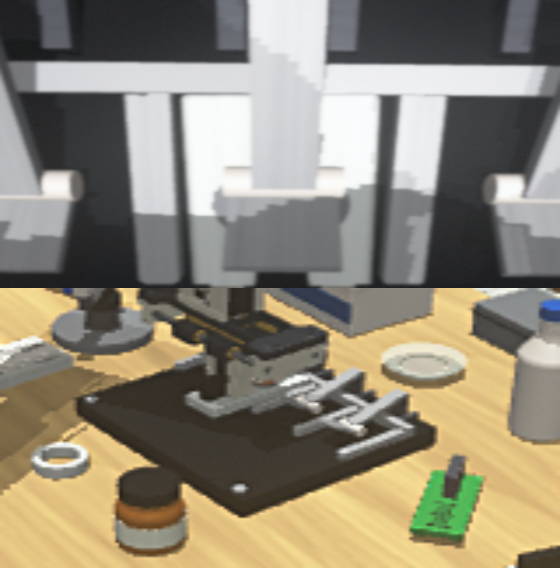

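```bash
python3 -m inch '[0.6,0,0,0,0,0,0,0.6,0,0,0,0,0,0,0.6,0,0,0,0,0,0,0.6,0,0,-15,0,0,0,0.6,-10,0,-45,0,0,0]'
python3 -m inch '[0.6,-25,0,-50,0,0,0,0.6,-35,0,-95,0,0,0,0.3,-35,0,-145,0,0,0,0.3,-35,0,-195,0,0,0,0,-35,0,-195,0,0,0]' >/dev/null
python3 - <<'E'
from h import *
p=snap("wrist","w8"); 
L=Ro.from_euler('z',5.2,degrees=True).as_matrix()
for a in ctrl.trace(p,"carrier0"):
    M=a["pixels"]; c=back(p,np.argwhere(M)[:,::-1].mean(0),.039)[0]
    if np.hypot(*(c[:2]-[.53,.064]))<.06:
        q=fit(p,M,CAR,.539,.064,5.2,.025); print(a["p"],q,((np.r_[q[:2],0]-[.542,.0333,0])@L*1e3).round(1))
        ys=np.nonzero(M.any(1))[0]; xs=np.nonzero(M[ys.max()-3])[0]; print(((back(p,(xs.mean(),ys.max()+.5),.039)-[.542,.0333,.025])@L*1e3).round(1))
to(.4371-.035*.986,-.3518+.035*.168,.15,-9.7)
E
```

```text
clock: 21.4
tool_pos: [0.5108, 0.0622, 0.265]
orientation: [179.9, 0.1, 5.3]
force: [0.9, 0.2, 0.6]
opening: 0.0348
gripper_force: 0.0
0.83 (np.float64(0.5381), np.float64(0.0643), np.float64(6.1), np.float64(0.729)) [-1.1 31.2  0. ]
[[-61.5  31.3  14. ]]
t 22.0 shift [-110.5  396.7  152.5] turn [-0.2 -0.3 15. ] pos [0.4755 0.0589 0.4629] [-179.9   -0.3    5.3]
```

```bash
python3 -m inch '[0.2,-15,48,0,0,0,3,0.4,-30,96,0,0,0,6,0.5,-45,144,0,0,0,9,0.5,-60,192,0,0,0,12,0.5,-72,240,0,0,0,15]' >/dev/null
python3 -m inch '[0.5,0,0,0,0,0,0]' >/dev/null
python3 - <<'E'
from h import *
to(.4125,-.3476,.17,-9.7)
E
```

```text
t 22.6 shift [ 16.7 156.3 130.4] turn [ 0.1  0.1 -0.5] pos [ 0.4241 -0.1907  0.4593] [ 1.799e+02  1.000e-01 -1.020e+01]
```

```bash
python3 -m inch '[0.5,4,35,32,0,0,0,0.5,8,75,65,0,0,0,0.5,12,115,95,0,0,0,0.5,16,150,120,0,0,0,0.5,17,156,130,0,0,-0.5]' >/dev/null
python3 -m inch '[0.5,0,0,0,0,0,0,0.5,0,0,0,0,0,0]' >/dev/null
python3 - <<'E'
from h import *
p=snap("wrist"); f=p["frame"]
for a in ctrl.trace(p,"carrier0")[:4]: 
    M=a["pixels"];print(a["p"],M.sum(),np.median(f[M],0),fit(p,M,CAR,.437,-.352,-9.7,0),fit(p,M,CAR,.592,-.339,-13.5,0))
to(.4125,-.3476,.037,-9.7)
E
```

```text
0.97 7260 [145. 147. 144.] (np.float64(0.4368), np.float64(-0.3516), np.float64(-9.8), np.float64(0.974)) (np.float64(0.592), np.float64(-0.339), np.float64(-13.5), np.float64(0.0))
0.94 8478 [241. 240.  54.] (np.float64(0.437), np.float64(-0.352), np.float64(-9.7), np.float64(0.0)) (np.float64(0.592), np.float64(-0.339), np.float64(-13.5), np.float64(0.0))
0.91 2828 [230. 231. 232.] (np.float64(0.437), np.float64(-0.352), np.float64(-9.7), np.float64(0.0)) (np.float64(0.5925), np.float64(-0.3388), np.float64(-12.4), np.float64(0.969))
t 23.4 shift [ -3.4   6.2 135.7] turn [ 0.  -0.1  0.5] pos [ 0.4166 -0.3419  0.3317] [ 1.8e+02 -1.0e-01 -9.2e+00]
```

```bash
python3 -m inch '[0.5,-3.4,6,40,0,0,0.5,0.5,-3.4,6,85,0,0,0.5,0.5,-3.4,6,120,0,0,0.5,0.5,-3.4,6,135,0,0,0.5,0.5,-3.4,6,135,0,0,0.5]' 
python3 -m inch '[1,0,0,0,0,0,0,1,0,0,0,0,0,0,1,0,0,0,0,0,0,1,0,0,0,0,0,0,1,0,0,0,0,0,0]'
python3 -m inch '[1,0,0,0,0,0,0,1,0,0,-15,0,0,0,1,0,0,-50,0,0,0,1,0,0,-85,0,0,0,1,0,0,-85,0,0,0]'
python3 - <<'E'
from h import *
to(.4382,-.0073,.12,5.2)
E
```

```text
clock: 23.9
tool_pos: [0.4117, -0.347, 0.1947]
orientation: [-180.0, 0.1, -9.7]
force: [0.4, 0.4, 0.1]
opening: 0.0437
gripper_force: 0.0
clock: 24.4
tool_pos: [0.4119, -0.3482, 0.1965]
orientation: [180.0, -0.1, -9.7]
force: [-0.0, 1.4, 4.4]
opening: 0.0119
gripper_force: 30.0
clock: 24.9
tool_pos: [0.413, -0.3489, 0.2852]
orientation: [179.9, -0.4, -9.7]
force: [1.0, -0.1, -1.7]
opening: 0.0115
gripper_force: 30.0
t 24.9 shift [ -32.8 -341.     5.1] turn [  0.2  -0.4 -14.9] pos [ 0.413  -0.3489  0.2852] [179.9  -0.4  -9.7]
```

```bash
python3 -m inch '[1,-4,-45,0,0,0,-2.5,1,-8,-92,0,0,0,-5,1,-12,-140,0,0,0,-7.5,1,-16,-188,0,0,0,-10,1,-20,-236,0,0,0,-12]' >/dev/null
python3 -m inch '[1,0,0,0,0,0,0]' >/dev/null
python3 - <<'E'
from h import *
to(.4382,-.0073,.085,5.2)
E
```

```text
t 25.5 shift [  10.7 -100.1   36.5] turn [-0.  -0.  -2.5] pos [ 0.4321 -0.1078  0.2804] [-180.    -0.     2.7]
```

```bash
python3 -m inch '[1,4,-40,10,0,0,-1,1,8,-80,20,0,0,-2.5,1,10.5,-100,30,0,0,-2.5,1,10.5,-100,36,0,0,-2.5,1,10.5,-100,36,0,0,-2.5]' >/dev/null
python3 -m inch '[1,0,0,0,0,0,0,1,0,0,0,0,0,0]'
cat > nose.py <<'E'
from h import *
L=Ro.from_euler('z',5.2,degrees=True).as_matrix()
def nose(zoff=-.0365+.014,name=None):
    o=ctrl.get_obs(); p=snap("wrist",name); zt=o["tool_pos"][2]-HZ+zoff
    f=lambda W:((W-[.542,.0333,.025])@L*1e3).round(1)[:,:2].tolist()
    for a in ctrl.trace(p,"carrier0"):
        M=a["pixels"]
        if M[100:230,290:350].mean()<.4: continue
        ys=np.nonzero(M[:,320])[0]; t=ys.min(); print(a["p"],"nose row",t,f(back(p,(320,t-.5),zt)))
        for r in (t+6,min(t+80,225)):
            xs=np.nonzero(M[r])[0]; print(r,xs.min(),xs.max(),f(back(p,[(xs.min()-.5,r),(xs.max()+.5,r)],zt)))
    print("tcp in lane",f(o["tool_pos"][None]),"zt",round(zt,4))
E
python3 - <<'E'
from nose import *
nose(); to(.4382,-.0073,.061,5.2)
E
```

```text
clock: 26.2
tool_pos: [0.4384, -0.0126, 0.2448]
orientation: [180.0, -0.0, 4.7]
force: [-0.3, 0.4, -1.9]
opening: 0.0115
gripper_force: 30.0
0.83 nose row 72 [[-22.3, -36.9]]
78 271 368 [[-24.8, -15.2], [-25.1, -58.1]]
152 274 366 [[-57.2, -15.0], [-57.6, -58.1]]
tcp in lane [[-107.3, -36.3]] zt 0.0633
t 26.3 shift [ 0.1 -5.2 24.9] turn [-0.  -0.  -0.5] pos [ 0.4385 -0.0125  0.2449] [-180.    -0.     4.7]
```

```bash
python3 -m inch '[1,-2,-3,8,0,0,-0.5,1,-2,-5.3,14,0,0,-0.5,1,-2,-5.3,18,0,0,-0.5,1,-2,-5.3,20,0,0,-0.5,1,-2,-5.3,21,0,0,-0.5]'
python3 -m inch '[1,0,0,1,0,0,0,1,0,0,2,0,0,0,1,0,0,2,0,0,0]'
python3 - <<'E'
from nose import *
nose()
E
```

```text
clock: 26.8
tool_pos: [0.436, -0.0067, 0.2233]
orientation: [180.0, 0.0, 5.3]
force: [1.3, 0.2, -1.9]
opening: 0.0119
gripper_force: 30.0
clock: 27.1
tool_pos: [0.4361, -0.0067, 0.2217]
orientation: [-180.0, -0.0, 5.3]
force: [-0.2, -0.0, -2.7]
opening: 0.0116
gripper_force: 30.0
0.93 nose row 72 [[-24.1, -30.0]]
78 271 369 [[-26.8, -8.3], [-26.8, -51.6]]
152 274 366 [[-59.2, -8.5], [-59.2, -51.5]]
tcp in lane [[-109.1, -30.2]] zt 0.0402
```

```bash
python3 -m inch '[1,3,0.6,0.8,0,0,0,1,12,0.6,1,0,0,0,1,22,0.6,1,0,0,0,1,32,0.6,1,0,0,0,1,42,0.6,1,0,0,0]'
python3 -m inch '[1,8,0,0,0,0,0,1,16,0,0,0,0,0,1,24,0,0,0,0,0,1,32,0,0,0,0,0,1,38,0,0,0,0,0]'
python3 -m inch '[1,1.5,0,0,0,0,0,1,3,0,0,0,0,0]'
```

```text
clock: 27.7
tool_pos: [0.4757, -0.0045, 0.2211]
orientation: [179.9, 0.4, 5.2]
force: [-26.6, 0.6, 33.2]
opening: 0.0122
gripper_force: 30.0
clock: 28.2
tool_pos: [0.5145, -0.0005, 0.2196]
orientation: [180.0, 0.2, 5.2]
force: [-3.5, -1.4, -7.3]
opening: 0.0118
gripper_force: 30.0
clock: 28.4
tool_pos: [0.5182, 0.0001, 0.2199]
orientation: [180.0, 0.1, 5.2]
force: [-2.7, -0.3, -7.8]
opening: 0.0114
gripper_force: 30.0
```

```bash
python3 -m inch '[1,1.5,0,0,0,0,0,1,3,0,0,0,0,0]'
python3 -m inch '[1,1,0,0,0,0,0,1,2,0,0,0,0,0]'
python3 -m inch '[1,1,0,0,0,0,0,1,2,0,0,0,0,0]'
```

```text
clock: 28.6
tool_pos: [0.5215, 0.0005, 0.2204]
orientation: [180.0, 0.0, 5.3]
force: [-3.1, -1.4, -7.2]
opening: 0.012
gripper_force: 30.0
clock: 28.8
tool_pos: [0.5237, 0.0008, 0.2207]
orientation: [-180.0, 0.0, 5.3]
force: [-3.7, -0.2, -7.6]
opening: 0.012
gripper_force: 30.0
clock: 29.0
tool_pos: [0.5257, 0.001, 0.2207]
orientation: [-180.0, -0.0, 5.3]
force: [-2.9, -0.5, -7.8]
opening: 0.0116
gripper_force: 30.0
```

```bash
python3 -m inch '[1,1,0,0,0,0,0,1,2,0,0,0,0,0]'
python3 - <<'E'
from nose import *
p=snap("wrist","w9"); s=snap("side")
cv2.imwrite("pics/c9.png",cv2.resize(p["frame"][0:240,180:460,::-1],None,fx=2.5,fy=2.5))
E
```

```text
clock: 29.2
tool_pos: [0.5266, 0.0009, 0.2202]
orientation: [180.0, 0.2, 5.2]
force: [-8.8, 2.1, -4.2]
opening: 0.0121
gripper_force: 30.0
```

View pics/c9.png

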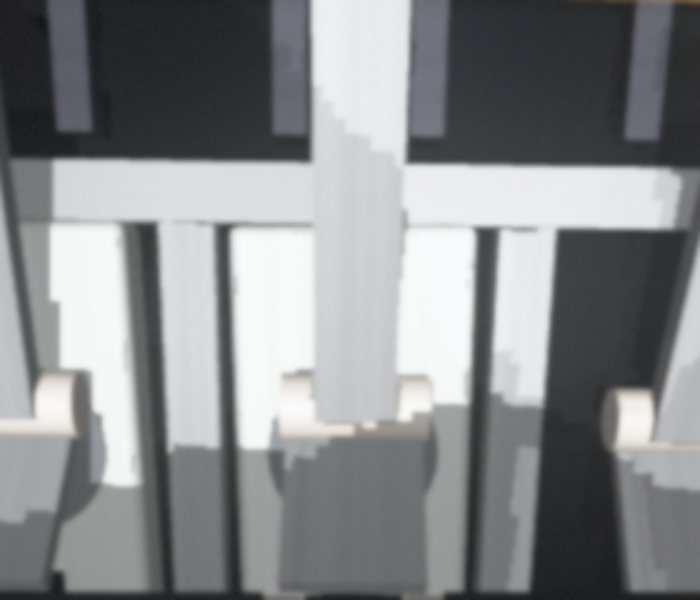

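```bash
python3 -m inch '[1,1,0,0,0,0,0,1,1.5,0,0,0,0,0]'
python3 -m inch '[0.65,-1.5,0,0,0,0,0,0.65,-1.5,0,0,0,0,0,0.65,-1.5,0,0,0,0,0,0.65,-2,0,-15,0,0,0,0.65,-12,0,-45,0,0,0]'
python3 -m inch '[0.6,-25,20,-50,0,0,3,0.6,-25,60,-75,0,0,6,0.5,-15,105,-95,0,0,9,0.5,-5,150,-110,0,0,12,0.5,5,195,-110,0,0,15]' >/dev/null
python3 -m inch '[0.5,0,0,0,0,0,0]'
python3 - <<'E'
from h import *
to(.568,-.3336,.17,-13)
E
```

```text
clock: 29.5
tool_pos: [0.5271, 0.0008, 0.2199]
orientation: [180.0, 0.3, 5.2]
force: [-11.9, 2.1, -4.2]
opening: 0.012
gripper_force: 30.0
clock: 30.0
tool_pos: [0.518, 0.0003, 0.2651]
orientation: [180.0, 0.1, 5.3]
force: [0.0, -0.3, 1.3]
opening: 0.0304
gripper_force: 0.0
clock: 30.6
tool_pos: [0.5417, -0.1981, 0.3769]
orientation: [180.0, -0.2, -10.1]
force: [0.0, 1.1, -0.7]
opening: 0.044
gripper_force: 0.0
t 30.6 shift [ 49.4 128.8  48.2] turn [ 0.  -0.2  2.9] pos [ 0.5417 -0.1981  0.3769] [180.   -0.2 -10.1]
```

```bash
python3 -m inch '[0.5,16,43,16,0,0,1,0.5,32,86,32,0,0,2,0.5,49,129,48,0,0,3,0.5,49,129,48,0,0,3,0.5,49,129,48,0,0,3]' >/dev/null
python3 -m inch '[0.5,0,0,0,0,0,0]'
python3 - <<'E'
from h import *
p=snap("wrist"); f=p["frame"]
for a in ctrl.trace(p,"carrier0")[:4]: 
    M=a["pixels"];print(a["p"],M.sum(),np.median(f[M],0),fit(p,M,CAR,.592,-.339,-13,0))
to(.568,-.3336,.037,-13)
E
```

```text
clock: 31.2
tool_pos: [0.5668, -0.3284, 0.3284]
orientation: [180.0, -0.1, -12.7]
force: [-1.1, -0.0, -0.2]
opening: 0.0434
gripper_force: 0.0
0.92 3423 [237. 233.  44.] (np.float64(0.592), np.float64(-0.339), np.float64(-13.0), np.float64(0.0))
0.72 7393 [147. 147. 144.] (np.float64(0.5913), np.float64(-0.3389), np.float64(-12.3), np.float64(0.969))
t 31.3 shift [  2.1   5.3 132.9] turn [ 0.  -0.1  0.3] pos [ 0.5668 -0.3279  0.3289] [ 1.80e+02 -1.00e-01 -1.27e+01]
```

```bash
python3 -m inch '[0.5,1,5,40,0,0,0,0.5,1,5.3,85,0,0,0,0.5,1,5.3,120,0,0,0,0.5,1,5.3,132.5,0,0,0,0.5,1,5.3,132.5,0,0,0]' 
python3 -m inch '[1,0,0,0,0,0,0,1,0,0,0,0,0,0,1,0,0,0,0,0,0,1,0,0,0,0,0,0,1,0,0,0,0,0,0]'
python3 -m inch '[1,0,0,0,0,0,0,1,0,0,-15,0,0,0,1,0,0,-50,0,0,0,1,0,0,-85,0,0,0,1,0,0,-85,0,0,0]'
python3 - <<'E'
from h import *
to(.4418,-.0692,.12,5.2)
E
```

```text
clock: 31.8
tool_pos: [0.5662, -0.3335, 0.1942]
orientation: [-180.0, 0.1, -12.7]
force: [-0.7, 0.2, -1.3]
opening: 0.0439
gripper_force: 1.4
clock: 32.3
tool_pos: [0.5666, -0.3346, 0.1962]
orientation: [180.0, -0.1, -12.7]
force: [-1.3, 1.4, 4.5]
opening: 0.0118
gripper_force: 30.0
clock: 32.8
tool_pos: [0.5679, -0.3351, 0.2865]
orientation: [179.9, -0.5, -12.7]
force: [1.0, 0.2, -1.7]
opening: 0.0119
gripper_force: 30.0
t 32.8 shift [-181.5 -231.7    5.6] turn [  0.2  -0.5 -17.9] pos [ 0.5679 -0.3351  0.2865] [179.9  -0.5 -12.7]
```

```bash
python3 -m inch '[1,-30,-38,0,0,0,-3,1,-60,-76,0,0,0,-6,1,-90,-114,0,0,0,-9,1,-120,-152,0,0,0,-12,1,-150,-190,0,0,0,-15]' >/dev/null
python3 -m inch '[1,0,0,0,0,0,0]' >/dev/null
python3 - <<'E'
from h import *
to(.4418,-.0692,.085,5.2)
E
```

```text
t 33.4 shift [-15.4 -44.1  36.6] turn [-0.1  0.  -2.6] pos [ 0.4592 -0.1126  0.2805] [-179.9    0.     2.6]
```

```bash
python3 -m inch '[1,-8,-22,10,0,0,-1,1,-15,-44,20,0,0,-2.5,1,-15.4,-44,30,0,0,-2.5,1,-15.4,-44,36,0,0,-2.5,1,-15.4,-44,36,0,0,-2.5]' >/dev/null
python3 -m inch '[1,0,0,0,0,0,0,1,0,0,0,0,0,0]'
python3 - <<'E'
from nose import *
nose(); to(.4418,-.0692,.061,5.2)
E
```

```text
clock: 34.1
tool_pos: [0.4452, -0.0731, 0.2444]
orientation: [180.0, -0.0, 4.7]
force: [0.4, -0.0, -1.2]
opening: 0.012
gripper_force: 30.0
0.95 nose row 66 [[-18.5, -97.8]]
72 271 369 [[-21.0, -76.2], [-21.4, -119.3]]
146 274 367 [[-53.1, -76.0], [-53.5, -119.3]]
tcp in lane [[-106.1, -97.1]] zt 0.0629
t 34.2 shift [-2.9 -4.  24.4] turn [-0.  -0.  -0.5] pos [ 0.445  -0.073   0.2444] [-180.    -0.     4.7]
```

Level; needs y +4.5, x −6.

```bash
python3 -m inch '[1,-3,-3,8,0,0,-0.5,1,-6,-4.7,14,0,0,-0.5,1,-6,-4.7,18,0,0,-0.5,1,-6,-4.7,20,0,0,-0.5,1,-6,-4.7,21,0,0,-0.5]' >/dev/null
python3 -m inch '[1,0,0,1,0,0,0,1,0,0,2,0,0,0,1,0,0,2,0,0,0]'
python3 - <<'E'
from nose import *
nose()
E
```

```text
clock: 35.0
tool_pos: [0.4386, -0.0684, 0.2213]
orientation: [180.0, -0.0, 5.3]
force: [0.3, -0.1, -1.4]
opening: 0.0116
gripper_force: 30.0
0.75 nose row 66 [[-24.6, -91.6]]
72 271 370 [[-27.3, -70.1], [-27.2, -113.7]]
146 273 367 [[-59.4, -69.8], [-59.4, -113.6]]
tcp in lane [[-112.2, -91.9]] zt 0.0398
```

```bash
python3 -m inch '[1,3,1,0.5,0,0,0,1,12,1,0.5,0,0,0,1,22,1,0.5,0,0,0,1,32,1,0.5,0,0,0,1,42,1,0.5,0,0,0]'
python3 -m inch '[1,8,0,0,0,0,0,1,16,0,0,0,0,0,1,24,0,0,0,0,0,1,32,0,0,0,0,0,1,40,0,0,0,0,0]'
python3 -m inch '[1,1.5,0,0,0,0,0,1,3,0,0,0,0,0]'
python3 -m inch '[1,1.5,0,0,0,0,0,1,3,0,0,0,0,0]'
```

```text
clock: 35.6
tool_pos: [0.4778, -0.0665, 0.2208]
orientation: [179.9, 0.5, 5.2]
force: [-24.2, -0.1, 30.8]
opening: 0.0117
gripper_force: 30.0
clock: 36.1
tool_pos: [0.5183, -0.0625, 0.2194]
orientation: [180.0, 0.3, 5.2]
force: [-3.0, 0.3, -6.4]
opening: 0.0115
gripper_force: 30.0
clock: 36.3
tool_pos: [0.5226, -0.0618, 0.2198]
orientation: [-180.0, 0.1, 5.2]
force: [-3.2, -0.6, -6.6]
opening: 0.012
gripper_force: 30.0
clock: 36.5
tool_pos: [0.5259, -0.0613, 0.2204]
orientation: [-180.0, 0.0, 5.3]
force: [-2.2, -1.2, -7.8]
opening: 0.0123
gripper_force: 30.0
```

```bash
python3 -m inch '[1,1.2,0,0,0,0,0,1,2.4,0,0,0,0,0]'
python3 -m inch '[1,0.8,0,0,0,0,0,1,1.6,0,0,0,0,0]'
```

```text
clock: 36.7
tool_pos: [0.5286, -0.0611, 0.2206]
orientation: [-180.0, 0.0, 5.3]
force: [-2.8, -0.3, -7.3]
opening: 0.0118
gripper_force: 30.0
clock: 36.9
tool_pos: [0.5295, -0.0611, 0.2204]
orientation: [-180.0, 0.1, 5.2]
force: [-5.8, 1.0, -4.3]
opening: 0.0118
gripper_force: 30.0
```

```bash
python3 -m inch '[1,0.8,0,0,0,0,0,1,1.6,0,0,0,0,0]'
python3 -m inch '[0.65,-1.5,0,0,0,0,0,0.65,-1.5,0,0,0,0,0,0.65,-1.5,0,0,0,0,0,0.65,-2,0,-15,0,0,0,0.65,-12,0,-45,0,0,0]'
python3 -m inch '[0.6,-10,-10,-45,0,0,0,0.5,-20,-30,-90,0,0,0,0.3,-35,-60,-135,0,0,0,0.3,-35,-95,-180,0,0,0,0,-35,-95,-200,0,0,0]' >/dev/null
python3 -m inch '[0,0,0,0,0,0,0,0,0,0,0,0,0,0]'
python3 - <<'E'
from nose import *
p=snap("wrist","w10")
for a in ctrl.trace(p,"carrier0"):
    M=a["pixels"]; ys=np.nonzero(M.any(1))[0]; xs=np.nonzero(M[ys.max()-3])[0]; print(a["p"],M.sum(),((back(p,(xs.mean(),ys.max()+.5),.039)-[.542,.0333,.025])@L*1e3).round(1))
for th in ["lamp_axis","lamp_bar"]:
    for q in (p,snap("side"),snap("scene")): print(th,ctrl.mark_of(q,th)[:2])
E
```

```text
clock: 37.1
tool_pos: [0.5301, -0.0611, 0.2201]
orientation: [-180.0, 0.2, 5.2]
force: [-10.0, 1.2, -4.1]
opening: 0.012
gripper_force: 30.0
clock: 37.6
tool_pos: [0.5205, -0.0618, 0.2651]
orientation: [180.0, 0.1, 5.3]
force: [0.5, 0.0, 0.5]
opening: 0.0305
gripper_force: 0.0
clock: 38.3
tool_pos: [0.4763, 0.0298, 0.4669]
orientation: [-179.9, -0.2, 5.3]
force: [-0.9, -0.5, -0.7]
opening: 0.0773
gripper_force: 0.0
0.95 3271 [[-62.6 -92.1  14. ]]
0.73 3176 [[-61.5 -30.3  14. ]]
0.67 3033 [[-60.5  32.1  14. ]]
0.58 8703 [[-90.3 379.9  14. ]]
0.47 35862 [[-132.4    1.3   14. ]]
0.23 1834 [[-5.8 96.3 14. ]]
lamp_axis [{'location': [0.5145, 0.3115, 0.0718], 'p': 0.76}]
lamp_axis [{'location': [0.5135, 0.3123, 0.0728], 'p': 0.58}]
lamp_axis [{'location': [0.5162, 0.3105, 0.071], 'p': 0.79}, {'location': [0.6279, 0.0124, 0.02], 'p': 0.62}]Traceback (most recent call last):
  File "<stdin>", line 6, in <module>
ValueError: only the last four pictures can be asked about
```

View pics/w10.png

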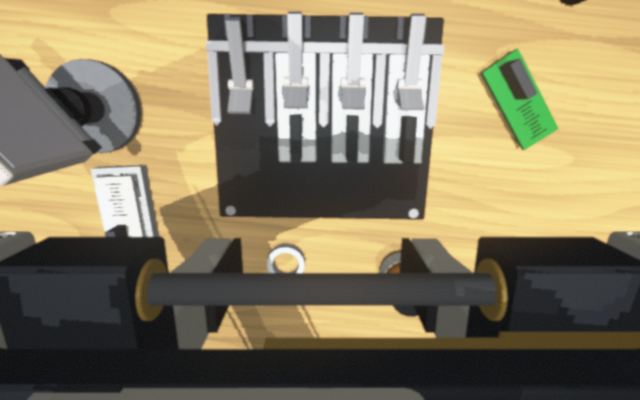

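Run:
```python
from nose import *
p=snap("wrist"); g=p["frame"].astype(int).mean(2)
for c in (284,307,337,366,394,424): print(c,[int(v) for v in g[38:66,c]])
# rear edge at plate top, sub-pixel, left and right of rib
for c in (284,310,337,364,392,415):
    col=g[145:175,c]; i=np.argmin(np.diff(col)); r=145+i+.5+.5
    print(c,r,((back(p,(c,r-.5),.039)-[.542,.0333,.025])@L*1e3).round(1)[0,:2])
print(((back(p,[(230.5,210.5),(413.5,213)],.025)-[.542,.0333,.025])@L*1e3).round(1))
for th in ["lamp_axis","lamp_bar"]:
    for n in ("wrist","side","scene"): print(th,n,[(np.round(a["location"],4).tolist(),round(a["p"],2)) for a in ctrl.mark_of(snap(n),th)[:2]])
```

```text
284 [83, 129, 179, 202, 209, 209, 210, 210, 210, 210, 202, 187, 188, 221, 237, 242, 243, 244, 243, 243, 243, 243, 243, 243, 244, 244, 244, 243]
307 [78, 136, 201, 227, 231, 232, 232, 231, 233, 232, 231, 226, 223, 235, 243, 244, 244, 244, 244, 244, 245, 244, 244, 244, 244, 244, 244, 245]
337 [71, 102, 161, 211, 229, 232, 232, 232, 233, 233, 232, 224, 209, 220, 237, 243, 244, 244, 244, 244, 244, 244, 244, 244, 245, 245, 244, 244]
366 [67, 82, 136, 198, 225, 229, 230, 230, 230, 230, 230, 230, 229, 232, 239, 243, 244, 244, 244, 244, 244, 244, 244, 244, 244, 244, 244, 244]
394 [67, 76, 113, 169, 212, 224, 227, 226, 227, 226, 226, 226, 219, 207, 222, 238, 243, 244, 244, 244, 244, 244, 244, 244, 244, 244, 244, 244]
424 [76, 75, 91, 139, 193, 219, 222, 223, 223, 223, 223, 222, 219, 218, 227, 238, 243, 244, 243, 244, 243, 243, 244, 243, 243, 244, 244, 244]
284 161.0 [-60.8  44.7]
310 161.0 [-60.8  14.2]
337 161.0 [-60.8 -17.4]
364 161.0 [-60.8 -49. ]
392 162.0 [-61.9 -81.8]
415 162.0 [ -61.9 -108.7]
[[-126.7  115.3    0. ]
 [-129.9 -115.5    0. ]]
lamp_axis wrist [([0.5168, 0.313, 0.07], 0.82), ([0.6177, 0.1296, 0.0196], 0.33)]
lamp_axis side [([0.5147, 0.3156, 0.0759], 0.66), ([0.7458, 0.0559, -0.0012], 0.32)]
lamp_axis scene [([0.5189, 0.3081, 0.0715], 0.83), ([0.6372, -0.0539, 0.0171], 0.27)]
lamp_bar wrist []
lamp_bar side [([0.5102, 0.3163, 0.2159], 0.81)]
lamp_bar scene [([0.513, 0.3217, 0.2157], 0.62)]
```

```bash
python3 -m inch '[0,-10,-47,-12,0,0,1,0,-14,-94,-24,0,0,2,0,-16,-141,-36,0,0,3,0,-20,-188,-45,0,0,4,0,-25,-235,-50,0,0,5]' >/dev/null
python3 -m inch '[0,0,-30,0,0,0,0,0,0,-30,0,0,0,0,0,0,-30,0,0,0,0]'
python3 - <<'E'
from h import *
p=snap("wrist","w11")
print([(np.round(a["location"],4).tolist(),round(a["p"],2)) for a in ctrl.mark_of(p,"lamp_bar")[:2]])
for a in ctrl.trace(p,"lamp_bar")[:2]:
    M=a["pixels"]; print(a["p"],M.sum(),np.argwhere(M).min(0),np.argwhere(M).max(0))
E
```

```text
clock: 40.2
tool_pos: [0.4295, 0.2919, 0.5152]
orientation: [179.9, 0.0, 0.3]
force: [-0.1, -0.3, 0.3]
opening: 0.0877
gripper_force: 0.0
[([0.5125, 0.3206, 0.2157], 0.95)]
0.95 4127 [ 25 232] [144 343]
0.51 26568 [  0 417] [179 639]
```

View pics/w11.png

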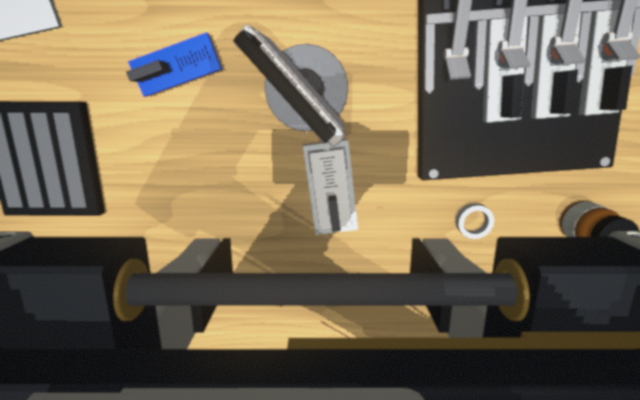

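Run:
```python
from h import *
w=snap("wrist"); s=snap("side"); c=snap("scene")
A=cv2.resize(w["frame"][10:160,210:370],(400,375),interpolation=2); B=cv2.resize(s["frame"][140:220,225:310],(380,375),interpolation=2)
cv2.imwrite("pics/c11.png",np.hstack([A,B])[:,:,::-1])
z=.217
def ln(uv): return back(w,uv,z)
P=ln([(243,33),(331,136)]); print(P.round(4),P.mean(0).round(4),np.degrees(np.arctan2(*(P[0]-P[1])[[1,0]])))
```

```text
[[0.5499 0.3474 0.217 ]
 [0.4757 0.2823 0.217 ]] [0.5128 0.3149 0.217 ] 41.32281076854036
```

View pics/c11.png

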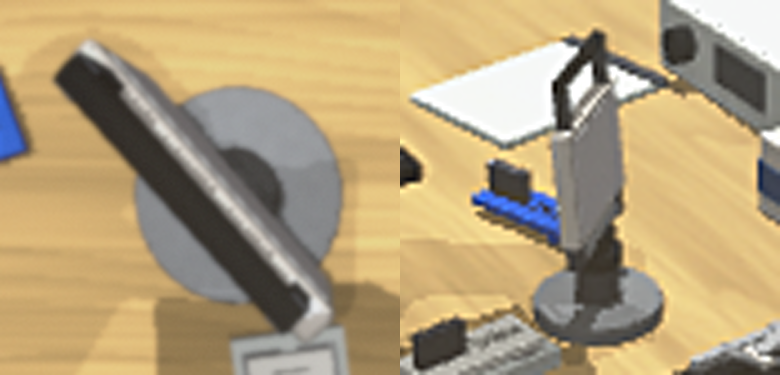

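```bash
python3 -m inch '[0,0,-46,15,0,0,0,0,0,-92,45,0,0,0,0,0,-140,75,0,0,0,0,0,-140,75,0,0,0,0,0,-140,75,0,0,0]' >/dev/null
python3 -m inch '[0,0,0,0,0,0,0]'
python3 - <<'E'
from h import *
u=np.array([.752,.66,0]); 
def grid(p,n,th,off,hs=(.03,.05,.07,.09),ss=(-.04,-.02,0,.02,.04)):
    # sample panel plane points at heights along panel (from hinge), on face with normal n, tilt th along n0
    a=np.array([.516,.312,.072]); n0=np.array([.66,-.752,0]); t=np.radians(th)
    k=np.array([0,0,1])*np.cos(t)+n0*np.sin(t); nn=n0*np.cos(t)-np.array([0,0,1])*np.sin(t)
    P=np.array([a+k*h+u*s+nn*off for h in hs for s in ss]); uv=proj(p,P); 
    out=[p["frame"][int(v),int(x)].tolist() if 0<=v<400 and 0<=x<640 else None for x,v in uv]
    return out,uv.round(0)[[0,-1]].tolist()
for nme,off in (("side",.008),("scene",.008),("wrist",-.008)):
    p=snap(nme); o,uv=grid(p,None,-3,off); print(nme,uv); 
    for i in range(4): print(o[5*i:5*i+5])
p=snap("wrist")
for a in ctrl.trace(p,"lamp_bar")[:1]:
    M=a["pixels"]; print(a["p"],M.sum(),np.argwhere(M).min(0),np.argwhere(M).max(0))
E
```

```text
clock: 41.1
tool_pos: [0.4293, 0.4306, 0.4411]
orientation: [180.0, -0.0, 0.3]
force: [0.2, -0.1, 0.5]
opening: 0.0877
gripper_force: 0.0
side [[266.0, 187.0], [272.0, 162.0]]
[[124, 121, 117], [123, 118, 116], [124, 119, 118], [123, 120, 116], [124, 120, 117]]
[[124, 119, 116], [124, 120, 117], [125, 120, 117], [122, 119, 117], [121, 119, 117]]
[[124, 120, 117], [125, 120, 117], [124, 119, 117], [125, 120, 117], [121, 118, 117]]
[[122, 118, 115], [118, 116, 113], [122, 118, 116], [120, 117, 114], [122, 118, 116]]
scene [[393.0, 229.0], [405.0, 233.0]]
[[92, 86, 81], [89, 83, 81], [89, 84, 82], [90, 84, 82], [89, 84, 82]]
[[92, 87, 82], [91, 85, 82], [91, 86, 83], [91, 85, 83], [91, 85, 83]]
[[92, 85, 81], [90, 85, 82], [90, 85, 83], [89, 84, 82], [90, 85, 82]]
[[91, 86, 83], [96, 92, 89], [89, 85, 83], [89, 85, 83], [90, 86, 85]]
wrist [[474.0, 128.0], [441.0, 48.0]]
[[83, 80, 76], [87, 86, 84], [84, 85, 83], [79, 78, 76], [84, 81, 77]]
[[90, 90, 87], [87, 87, 85], [86, 87, 86], [78, 78, 76], [85, 84, 80]]
[[89, 86, 83], [88, 89, 87], [84, 86, 84], [78, 79, 77], [85, 83, 79]]
[[92, 89, 85], [89, 88, 86], [184, 186, 189], [230, 233, 234], [147, 147, 147]]
0.89 13646 [  2 404] [160 580]
```

Run:
```python
from h import *
p=snap("wrist"); g=p["frame"].astype(int).mean(2)
M=ctrl.trace(p,"lamp_bar")[0]["pixels"]
for r in range(2,164,7): print(r,"".join("%4d"%g[r,c] if M[r,c] else "   ." for c in range(400,584,6)))
```

```text
2    .   .   .   .   .   .   .   . 201   .   .   .   .   .   .   .   .   .   .   .   .   .   .   .   .   .   .   .   .   .   .
9    .   .   .   .   .   . 143 229 229 212   .   .  81  53  86   .   .   .   .   .   .   .   .   .   .   .   .   .   .   .   .
16    .   .   .   .   . 140 231 229 228 230  87  42  52  55  54   .   .   .   .   .   .   .   .   .   .   .   .   .   .   .   .
23    .   .   . 134  85  98 200 230 221  50  45  75  48  50  53  52   .   .   .   .   .   .   .   .   .   .   .   .   .   .   .
30    .   .  95  87  85  85 112 177  45  46  44  44  59  49  53  53  53   .   .   .   .   .   .   .   .   .   .   .   .   .   .
37    .  91  86  84  85  83  84 115  59  52 119 139  88  43  50  51  52  65   .   .   .   .   .   .   .   .   .   .   .   .   .
44    .  59  85  86  84  84 230 104 138 136 137 139 140  59  43  47  50  51  95   .   .   .   .   .   .   .   .   .   .   .   .
51    .   .  59  79  78  80  85  82  84 140 138 138 138 150  44  43  49  51  49   .   .   .   .   .   .   .   .   .   .   .   .
58    .   .   .   .  83  82  84  83  83  84 141 138 138 137 138  38  43  48  5
[... 1279 characters left out ...]
 85  93 146 136 136 137  77  38  43  45  45   .   .   .
135    .   .   .   .   .   .   .   .   .   .   .   .   .   .  81  89  89  88  85 106 139 135  55  40  34  39  44  47  43  43   .
142    .   .   .   .   .   .   .   .   .   .   .   .   .   .   . 105  86  82 189 168 114  56  41  43  41  34  40  44  47  44   .
149    .   .   .   .   .   .   .   .   .   .   .   .   .   .   .   .   .   . 104  87  86 142 102  46  40  40  47  39  44  46   .
156    .   .   .   .   .   .   .   .   .   .   .   .   .   .   .   .   .   .   .   .   . 106 172 231   .   .  39  64  41   .   .
163    .   .   .   .   .   .   .   .   .   .   .   .   .   .   .   .   .   .   .   .   .   .   .   .   .   .   .   .   .   .   .
```

```bash
python3 -m inch '[0,16,22,-5,0,0,-8,0,32,44,-10,0,0,-16,0,48,66,-10,0,0,-24,0,64,90,-10,0,0,-32,0,80,110,-10,0,0,-40]' >/dev/null
python3 -m inch '[0,0,0,0,0,0,0,0,0,0,0,0,0,0]' >/dev/null
python3 - <<'E'
from h import *
to(.5127,.317,.216,41.3)
for n in ("side","scene"): print([(np.round(a["location"],4).tolist(),round(a["p"],2)) for a in ctrl.mark_of(snap(n),"lamp_bar")[:2]])
E
```

```text
t 42.1 shift [-0.3  4.9 75.9] turn [-0.  -0.  -1.2] pos [0.5097 0.3209 0.4509] [-180.    -0.    40.1]
[([0.511, 0.3207, 0.2156], 0.71), ([0.3833, 0.2777, 0.0081], 0.43)]
[([0.5097, 0.3232, 0.2167], 0.94)]
```

```bash
python3 -m inch '[0,0,2.5,35,0,0,-1,0,0,2.5,60,0,0,-1,0,0,2.5,75,0,0,-1,0,0,2.5,75,0,0,-1,0.5,0,2.5,75,0,0,-1]'
python3 -m inch '[1,0,0,0,0,0,0,1,0,0,0,0,0,0,1,0,0,0,0,0,0,1,0,0,0,0,0,0,1,0,0,0,0,0,0]'
python3 -m inch '[1,0,0,0,0,0,0,1,0,0,0,0,0,0,1,0,0,0,0,0,0,1,0,0,0,0,0,0,1,0,0,0,0,0,0]'
```

```text
clock: 42.85
tool_pos: [0.5111, 0.3203, 0.3761]
orientation: [180.0, -0.0, 41.3]
force: [0.4, 0.1, 1.0]
opening: 0.0838
gripper_force: 0.0
clock: 43.35
tool_pos: [0.5111, 0.3196, 0.3759]
orientation: [-180.0, -0.0, 41.3]
force: [-0.3, 1.1, -0.1]
opening: 0.0456
gripper_force: 0.0
clock: 43.85
tool_pos: [0.5112, 0.3195, 0.3756]
orientation: [180.0, 0.0, 41.3]
force: [1.8, -1.0, -0.1]
opening: 0.0109
gripper_force: 30.0
```

```bash
python3 -m inch '[1,1,0.5,0,0,0,5,1,1.7,1,0,0,0,10,1,2.5,1.4,0,0,0,15,1,2.5,1.4,0,0,0,18,1,2.5,1.4,0,0,0,18]'
python3 - <<'E'
from h import *
to(.5168,.3207,.2166,5.4)
E
```

```text
clock: 44.35
tool_pos: [0.514, 0.3206, 0.3757]
orientation: [-180.0, -0.0, 23.2]
force: [-0.6, 1.6, -0.3]
opening: 0.0107
gripper_force: 30.0
t 44.4 shift [2.6 1.  0.1] turn [-0.  -0.  17.8] pos [0.514  0.3206 0.3757] [-180.    -0.    23.2]
```

```bash
python3 -m inch '[1,0.8,0.3,0,0,0,5,1,1.6,0.6,0,0,0,10,1,2.6,1,0,0,0,15,1,2.6,1,0,0,0,18,1,2.6,1,0,0,0,18]'
python3 - <<'E'
from h import *
# rigid rotation of the tool about the hinge (axis point A, hinge dir = tool x), rows in tool frame
o=ctrl.get_obs(); R=Ro.from_euler('xyz',o["orientation"],degrees=True); A=np.array([.5158,.3115,.072])
n=np.array([np.cos(np.radians(-84.6)),np.sin(np.radians(-84.6)),0]); B=o["tool_pos"]+R.apply([0,0,HZ]); d=(B-A)
print("bar along facing",d@n,"z",d[2],"tilt",np.degrees(np.arctan2(d@n,d[2])),"len",np.hypot(d@n,d[2]),o["orientation"])
t0=np.arctan2(d@n,d[2]); r=.145
for deg in (3,9,15,21,27,30):
    # bar positions on the ideal arc starting from measured bar; tool tilts with it
    th=np.radians(deg); Bt=B+r*(np.sin(th)-np.sin(t0))*n+np.array([0,0,r*(np.cos(th)-np.cos(t0))])
    w=th-t0; Rt=R*Ro.from_rotvec([w,0,0]); T=Bt-Rt.apply([0,0,HZ]); print(deg,(R.inv().apply(T-o["tool_pos"])*1e3).round(1),"wx",np.degrees(w).round(1),Bt.round(4))
E
```

```text
clock: 44.85
tool_pos: [0.5168, 0.3208, 0.3757]
orientation: [-179.9, -0.0, 5.3]
force: [0.5, 3.7, -1.8]
opening: 0.011
gripper_force: 30.0
bar along facing -0.009355059426538035 z 0.14467307369680055 tilt -3.6997915357292293 len 0.1449752233650769 [-1.79940446e+02 -4.15566468e-02  5.32362513e+00]
3 [ 0.  35.5  1. ] wx 6.7 [0.5185 0.3041 0.2168]
9 [ 0.  67.   5.3] wx 12.7 [0.52   0.2891 0.2152]
15 [ 0.1 97.9 13. ] wx 18.7 [0.5214 0.2743 0.212 ]
21 [1.000e-01 1.278e+02 2.380e+01] wx 24.7 [0.5227 0.26   0.2073]
27 [1.000e-01 1.564e+02 3.770e+01] wx 30.7 [0.524  0.2462 0.2012]
30 [1.000e-01 1.701e+02 4.580e+01] wx 33.7 [0.5247 0.2395 0.1975]
```

```bash
python3 -m inch '[1,0,18,0.2,3.4,0,0,1,0,35.5,1,6.7,0,0,1,0,51.4,2.9,9.7,0,0,1,0,67,5.3,12.7,0,0,1,0,67,5.3,12.7,0,0]'
cat > arc.py <<'E'
from h import *
o=ctrl.get_obs(); R=Ro.from_euler('xyz',o["orientation"],degrees=True); A=np.array([.5158,.3115,.072])
n=np.array([np.cos(np.radians(-84.6)),np.sin(np.radians(-84.6)),0]); B=o["tool_pos"]+R.apply([0,0,HZ]); d=(B-A); r=.145
print("tilt",np.degrees(np.arctan2(d@n,d[2])),"len",np.hypot(d@n,d[2]),"side",d@[-n[1],n[0],0],o["orientation"].round(1),o["force"].round(1))
td=R.apply([0,0,-1]); tt=np.degrees(np.arctan2(td@n,td[2])); print("tool tilt",tt)
for deg in (12,15,18,21,24,27,30,31,32):
    th=np.radians(deg); Bt=A+r*(np.sin(th)*n+np.cos(th)*np.array([0,0,1])); w=np.radians(deg+3.7-tt)
    T=Bt-(R*Ro.from_rotvec([w,0,0])).apply([0,0,HZ]); print(deg,(R.inv().apply(T-o["tool_pos"])*1e3).round(1),"wx",np.degrees(w).round(1))
E
python3 arc.py
```

```text
clock: 45.35
tool_pos: [0.5233, 0.2522, 0.37]
orientation: [-167.1, -0.1, 5.3]
force: [3.5, 3.3, -5.6]
opening: 0.011
gripper_force: 30.0
tilt 9.646310613419445 len 0.14505429703610728 side 0.002190508002463774 [-1.671e+02 -1.000e-01  5.300e+00] [ 3.5  3.3 -5.6]
tool tilt 12.867805443893623
12 [-2.2 13.8  0. ] wx 2.8
15 [-2.2 29.7  0.7] wx 5.8
18 [-2.2 45.5  2.3] wx 8.8
21 [-2.1 61.3  4.7] wx 11.8
24 [-2.1 76.9  7.8] wx 14.8
27 [-2.1 92.2 11.8] wx 17.8
30 [ -2.1 107.4  16.6] wx 20.8
31 [ -2.1 112.4  18.4] wx 21.8
32 [ -2.1 117.4  20.3] wx 22.8
```

Length consistent; continue to 30° (keeping x at 0).

```bash
python3 -m inch '[1,0,22,0.3,4.3,0,0,1,0,45.5,2.3,8.8,0,0,1,0,69,6.2,13.3,0,0,1,0,92.2,11.8,17.8,0,0,1,0,107.4,16.6,20.8,0,0]'
python3 -m inch '[1,0,0,0,0,0,0,1,0,0,0,0,0,0]'
python3 arc.py | head -2
python3 - <<'E'
from h import *
for n in ("side","scene"):
    p=snap(n); print(n,[(np.round(a["location"],4).tolist(),round(a["p"],2)) for a in ctrl.mark_of(p,"lamp_bar")[:1]+ctrl.mark_of(p,"lamp_axis")[:1]])
E
```

```text
clock: 45.85
tool_pos: [0.5325, 0.1521, 0.3302]
orientation: [-146.3, -0.2, 5.3]
force: [1.5, 5.8, -5.2]
opening: 0.0112
gripper_force: 30.0
clock: 46.05
tool_pos: [0.5324, 0.1521, 0.3301]
orientation: [-146.6, 0.0, 5.2]
force: [1.5, -0.7, -4.3]
opening: 0.0109
gripper_force: 30.0
tilt 30.155383723832074 len 0.14491763440222732 side 0.0017374120886194258 [-146.6    0.     5.2] [ 1.5 -0.7 -4.3]
tool tilt 33.39025739089533
side [([0.5221, 0.2401, 0.1989], 0.56), ([0.5152, 0.312, 0.0742], 0.71)]
scene [([0.5212, 0.2445, 0.194], 0.56), ([0.5526, -0.0595, 0.0251], 0.2)]
```

```bash
python3 -m inch '[0.6,0,0,0,0,0,0,0.6,0,0,0,0,0,0,0.6,0,0,0,0,0,0,0.6,0,0,-20,0,0,0,0.6,0,0,-55,0,0,0]'
python3 -m inch '[0.5,0,0,-40,-8,0,0,0.3,0,0,-80,-16,0,0,0.3,0,0,-100,-24,0,0,0,0,0,-120,-32,0,0,0,0,0,-120,-33.4,0,0]'
python3 -m inch '[0,0,0,0,0,0,0]' >/dev/null
python3 - <<'E'
from h import *
to(.43,.22,.50,5.3,True)
p=snap("wrist"); M=[a["pixels"] for a in ctrl.trace(p,"lamp_bar")]
for n in ("side","scene"):
    p=snap(n); print(n,[(np.round(a["location"],4).tolist(),round(a["p"],2)) for a in ctrl.mark_of(p,"lamp_bar")[:1]+ctrl.mark_of(p,"lamp_axis")[:1]])
E
```

```text
clock: 46.85
tool_pos: [0.5341, 0.1232, 0.3751]
orientation: [-146.5, 0.3, 5.4]
force: [0.7, 0.1, 0.5]
opening: 0.0344
gripper_force: 0.0
clock: 47.35
tool_pos: [0.5408, 0.0567, 0.4789]
orientation: [179.9, -0.2, 5.3]
force: [-0.2, -0.4, -0.7]
opening: 0.0694
gripper_force: 0.0
t 47.5 shift [ -94.8 -172.2  -23.3] turn [-0.2  0.1  0. ] pos [0.5404 0.0574 0.476 ] [-1.798e+02  1.000e-01  5.300e+00]
side [([0.5221, 0.2454, 0.1974], 0.96), ([0.517, 0.3118, 0.0743], 0.88)]
scene [([0.522, 0.2416, 0.2008], 0.87), ([0.5186, 0.309, 0.0711], 0.86)]
```

Go above the lamp to measure the bar's final direction and check the whole scene.

```bash
python3 -m inch '[0,-25,-40,-6,0,0,0,0,-50,-80,-12,0,0,0,0,-75,-120,-18,0,0,0,0,-95,-160,-23,0,0,0,0,-95,-172,-23,0,0,0]' >/dev/null
python3 -m inch '[0,0,0,0,0,0,0,0,0,0,0,0,0,0]' >/dev/null
python3 - <<'E'
from nose import *
p=snap("wrist","w12"); g=p["frame"].astype(int).mean(2)
A=np.array([.5158,.3115,.072]); n=np.array([np.cos(np.radians(-84.6)),np.sin(np.radians(-84.6)),0])
print("expected bar ends",proj(p,[A+.0725*n+[0,0,.1256]+s*np.array([-n[1],n[0],0]) for s in(-.042,0,.042)]).round(1))
M=ctrl.trace(p,"lamp_bar")[0]["pixels"]; print(np.argwhere(M).min(0),np.argwhere(M).max(0),rect(p,M,.2))
D=M&(g<75); D=cv2.morphologyEx(D.astype(np.uint8),2,np.ones((3,3)))
k,l,s,c=cv2.connectedComponentsWithStats(D); i=1+np.argmax(s[1:,4]); print(s[i],rect(p,l==i,.1976))
print([(np.round(a["location"],4).tolist(),round(a["p"],2)) for th in ("lamp_bar","lamp_axis","plate") for a in ctrl.mark_of(p,th)[:1]])
c0,r0=[int(v) for v in proj(p,A+.0725*n+[0,0,.1256])[0]]
for r in range(r0-60,r0+64,8): 
    if r>=0: print(r,"".join("%4d"%g[r,c] for c in range(c0-48,c0+100,6) if 0<=c<640))
E
```

```text
expected bar ends [[306.5 128.6]
 [305.7  72.4]
 [305.   11.1]]
[  0 235] [147 313] (0.5168042602539062, 0.2618368530273438, 4.940284252166748, 104.98526000976562, 56.99402618408203)
[ 280    0   33  138 2393] (0.5223419799804687, 0.24624636840820313, 4.895508766174316, 97.82877349853516, 23.346567153930664)
[([0.5244, 0.244, 0.1946], 0.57), ([0.519, 0.3106, 0.0733], 0.94), ([0.5444, 0.4774, -0.0008], 0.94)]
12  161 161 166 217  63  60  43  46  50  54 183 183 184 186 187 187 187 187 186 182  44  60  60  58  90
20  147 148 179 195 218 197 150  45  50  59 185 181 178 177 187 187 187 187 184 176  47 212 210 207 207
28  131 161 162 191 216 218 171  49  49  60 190 189 195 194 193 192 191 187 186 181  59 190  98  89  89
36  162 163 163 187 216 211 122  50  53  61 184 188 190 190 190 189 188 190 192 182  75 213  74  61  56
44  163 158 181 183 217 212 126  50  55  56 146 173 190 192 192 190 189 187 188 180  99 213  68  63  56
52  139 126 159 179 218 213 130  49  51  57 128 120 182 184 183 181 179 180 182 167 124 217  64  62  61
60  163 164 164 175 218 214 131  49  53  64 157 126 186 186 184 
[... 280 characters left out ...]
 49  53  61 118 105 161 157 155 153 153 154 173 112 213 206  64  59 148
92  163 164 165 169 221 214 146  52  54  62 160 114 172 174 175 175 173 168 177  92 219 197  63  61  62
100  152 150 186 168 222 213 147  54  54  64 141 123 175 174 175 174 175 180 195  79  64  63  62  62  61
108  165 166 166 167 221 213 157  56  54  65 161 127 182 183 182 181 177 183 184  63  62  61  60  61  59
116  164 167 167 168 222 215 166  57  53  58 126 109 174 172 172 172 173 177 192  49  61  61  61  60  60
124  150 145 153 167 214 195 154  57  56  51 128 121 165 167 171 167 161 183 185  44  62  59  61  59  59
132  165 166 166 166 149  70  68  70  57  53 154 168 129 104 104 105 104 124 128  41  57  60  56  55  51
```

Run:
```python
from nose import *
p=snap("wrist"); f=p["frame"]
for a in ctrl.trace(p,"plate")[:3]:
    M=a["pixels"]; q=fit(p,M,PLATE,.3827,.2771,7.6,.0083); print("plate",round(a["p"],2),M.sum(),q)
s=snap("side"); c=snap("scene")
for q in (s,c):
    for th in("plate","carrier0","spray","dish"): print(th,[(np.round(a["location"],3).tolist(),round(a["p"],2)) for a in ctrl.mark_of(q,th)[:6]])
```

```text
plate 0.97 2812 (np.float64(0.3828), np.float64(0.2771), np.float64(8.0), np.float64(0.946))
plate 0.93 3843 (np.float64(0.3827), np.float64(0.2771), np.float64(7.6), np.float64(0.0))
plate 0.76 294 (np.float64(0.3827), np.float64(0.2771), np.float64(7.6), np.float64(0.0))
plate [([0.575, -0.198, 0.0], 0.88), ([0.383, 0.277, 0.01], 0.69), ([0.547, 0.479, -0.004], 0.42)]
carrier0 [([0.472, -0.498, 0.002], 0.88), ([0.545, 0.007, 0.024], 0.82), ([0.285, -0.472, 0.004], 0.73), ([0.54, 0.06, 0.02], 0.6), ([0.55, -0.06, 0.027], 0.6)]
spray [([0.759, -0.118, -0.002], 0.93), ([0.537, 0.064, 0.026], 0.53)]
dish [([0.75, 0.056, 0.002], 0.48)]
plate [([0.576, -0.198, -0.004], 0.72), ([0.542, 0.478, -0.002], 0.56), ([0.384, 0.276, 0.011], 0.43)]
carrier0 [([0.54, 0.063, 0.024], 0.55), ([0.556, -0.058, 0.023], 0.53), ([0.28, -0.472, -0.002], 0.51), ([0.541, 0.008, 0.025], 0.5), ([0.469, -0.501, 0.002], 0.47)]
spray []
dish [([0.75, 0.052, 0.001], 0.56)]
```

All in place; hand in.

```bash
python3 -c "
from plant import ctrl
print(ctrl.close_job())"
```

```text
the job is handed in; nothing more can be done
None
```

The changeover is done and handed in: the plate is settled on its seat block, the three carriers are home in lanes 0 to 2, and the lamp faces the stage leaning about 30 degrees; the one flaw was a 42 N wrist force when the first carrier, drooping in the grip, was pressed onto the bed.

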